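# Switch off the tube dryer and unload its carriers

## Robot

A 6-joint arm with a two-finger parallel gripper is mounted at the origin on the work surface. World frame = base frame: x ahead of the robot, y to its left, z up, the work surface at z = 0. Lengths are in mm, angles in degrees, forces in N, time in s.
With the tool pointing down it reaches from about 300 to 850 mm from the base axis. Payload 4.2 kg.
Tool frame: the origin (TCP) lies on the centre line of the jaws, within the pads' length; the fingertips stand 14 mm ahead of it and the grasp point (between the pads) lies 5 mm behind it; x points along the fingers, y is the direction in which the jaws open and shut, and the axes are right-handed (so a half turn about x gives the same grasp; the last joint's range is limited). The gripper opens to 91 mm and grips with 3 to 60 N. Pads are 32 mm wide; open, the fingers measure 118 mm over their backs; the gripper's body (76 mm by 178 mm) begins 60 mm behind the grasp point.
Start: joints at [-76.375, 18.312, 89.639, -0, 72.044, -1.146], TCP at [146.601, -556.013, 227.976] pointing down, gripper open.
Joint ranges: [-177.97, 177.97], [-48.28, 115.42], [12.27, 149.76], [-77.06, 257.06], [2.81, 150.46], [-146.56, 146.56]. Speed limits (degrees/s): [147.25, 147.25, 180, 180, 180, 180].

## Interface

Orientations are given as [roll, pitch, yaw] about the fixed x, y, z axes, in that order (R = Rz(yaw) Ry(pitch) Rx(roll)).
In Python, from workcell import readout, optics, env gives the robot as it stands.
- The arm moves only by the shell command python3 -m creep 'ROWS' [OPENING] [FORCE]. ROWS is JSON, a list of rows, each an object with "translation": the shift along the world's x, y, z in cm, a list of three; "delta_rot": the turn, a rotation vector about the world's x, y, z in rad, a list of three. In form: [{"translation": [dx, dy, dz], "delta_rot": [rx, ry, rz]}, ...]. A call has 1 to 5 rows; each row shifts and turns the commanded pose from where the row before left it; what a row does not reach is not made up. A row lasts 1/12 s, in which the tool goes at most 41.7 mm and 7.16 degrees, less where a joint would pass 70% of its speed; a pose out of reach is approached as far as the arm can. A call with a gripper value outside its range is refused whole. OPENING is the gripper's target within -1 to 1 (fully open at 1, half-way at 0, shut at -1), set as the call begins (- or left out, the last holds). The fingers move at their own pace and stop on an object; FORCE is the grip in N (left out, the last holds). Time passes only in rows, so rows that do not move let the fingers close. It gives the time, the measured TCP pose, the force and the opening at its end, in the units of the state.
- readout.state(): the state, without advancing time (a new reading comes with each control period).
- optics.grab_frame(name): name is "scene" or "top" or "wrist"; returns (picture, depth): 400x640x3 uint8, red, green, blue; 400x640 float32, mm along the optical axis (not along the pixel's ray), 0 where there is no reading.
- optics.camera_params(name): a dict with "mtx" (3x3 intrinsics, pixels), "R" (3x3) and "t" (3): a world point X has camera coordinates R X + t. Camera axes: x right, y down, z forward; pixel columns grow to the right and rows downward; lengths in mm; the calibration is good to about 2 mm. A picture is of the moment at which its call begins: read the wrist's pose just before it. camera_params takes no time and is no camera call; for the wrist camera it gives the pose at the moment of the call.
- env.job_done(): hands the job in, once; it reports no verdict.
The state is a dict: "time_s": time; "qpos": joint angles; "qvel": joint speeds; "effort": joint torques, N m; "ee_pos": TCP position; "ee_rot": TCP orientation; "force": force on the tool from outside, world axes, zero at the start; "torque": the same for the moment, N m; "gripper_width": finger opening in mm.
Only numpy, scipy, OpenCV 4.12 (cv2) and the standard library are available. Lean on these libraries where they do the work, as an engineer would, in place of code of your own. Each camera call takes 0.05 s, during which the arm holds its last target.

## Task

The tube dryer is done. With the screwdriver from its wooden holder, turn the slotted selector on the control box a quarter turn clockwise until it reaches its stop (never turn it with the fingers), and only then take the tube carriers off: lift every carrier up and off its peg and set it down gently, without dropping it, standing upright on the floor of the white foam tray. Finish with the screwdriver hanging upright in its holder again, and leave the bottle, the tube rack and the tip box where they are.

Things in the scene. Friction and masses are not known exactly. Their poses are not given: they have to be found in the camera images.
- stand: Fixed drying stand; origin at the centre of the underside of its white base plate (160 x 410 mm, 18 mm high), z up. Above it a steel cross bar on two posts carries four pegs, which point along the stand's -x (towards the robot). A carrier comes off if it is lifted 20 to 34 mm straight up and then drawn at least 70 mm along the stand's -x.
- bar_mid (a point): Middle of the stand's cross bar (16 mm diameter, along the stand's y, 150 mm above the bench; posts at y = -190 and +190 mm). Pegs of 10 mm diameter start from it at y = -135, -45, +45 and +135 mm, run level along -x for 77 mm and end in a tip bent up, 17 mm above the peg's axis at its top and 90 mm from the bar's axis.
- selector (a joint): Angle of the slotted selector, rad: 0 to 0.15 at the start (on), growing clockwise as seen from above, mechanical stop at 1.62 (off). Friction torque 0.08 N m; it stays where it is left.
- slot (a point): Point on the selector's axis at the top of the straight slot walls, 73 mm above the bench. Its x runs along the slot and turns with the selector. The slot is 24 mm long, 5.5 mm wide and 8 mm deep below this point (floor 65 mm above the bench); above it the edges slope outward over 5 mm as a lead-in on the two long sides.
- control: Fixed grey control box, 130 (x) x 160 (y) x 60 mm high; origin at the centre of its underside, z up. The selector, 54 mm across, is in the middle of its top; white marks on the top beside it, at the box's +x and -y sides, show the slot's directions for on (joint 0) and off.
- holder: Fixed light-wood holder block, 64 x 64 x 85 mm high, with a 28 x 28 mm upright square hole right through its centre; origin at the centre of its underside. The screwdriver hangs in it with its collar resting on the block's top.
- driver_mid (a point): Large flat screwdriver, 153 mm long, 90 g, upright in the holder, blade down. The point is on its axis half-way up, 76.5 mm above the blade's end; z points to the handle's end. Steel blade 18 mm wide along its own x, 3 mm thick along y, 16 mm long; shaft 8 mm diameter; collar 40 mm diameter, its underside 75 mm above the blade's end.
- driver_handle (a point): Middle of the screwdriver's black handle, 117 mm above the blade's end; same axes. Handle 24 x 24 mm square (flat faces across its own x and y), 72 mm long.
- tray: Loose white foam tray, outside 200 (x) x 240 (y) x 40 mm high, walls and floor 14 mm thick (inside 172 x 212 mm), 0.7 kg; origin at the centre of its underside.
- tray_in (a point): Centre of the tray's inner floor, 14 mm above its underside; axes as the tray's.
- bottle: Bystander: loose glass bottle with black cap, 52 mm diameter, 110 mm high; origin at the centre of its underside.
- tube_rack: Bystander: loose blue rack of capped tubes, 90 x 150 x 46 mm high; origin at the centre of its underside.
- tip_box: Bystander: loose grey box with clear lid, 85 x 120 x 67 mm high; origin at the centre of its underside.
- carrier1_mid (a point): Tube carrier 1 (1 to 4 are all alike; some may be absent): blue plastic, 130 mm high, about 160 g. The point is on its axis half-way up, 65 mm above its underside; z up. Foot block 42 (x) x 70 (y) x 30 mm high with white tube caps; over it a flat frame 12 mm thick (x), 50 mm wide. On top a grip tab, 12 (x) x 24 mm (y), from 84 to 130 mm above the underside.
- carrier2_mid (a point): Tube carrier 2, same shape and point as carrier 1. The frame's window reaches from 30 to 82 mm above the underside, and its top is an inverted V. A carrier hangs with this V on a peg, its underside 75 mm above the bench, its x along the peg.
- carrier3_mid (a point): Tube carrier 3, same shape and point as carrier 1.
- carrier4_mid (a point): Tube carrier 4, same shape and point as carrier 1.

How it is judged (in metres and radians):
On the way, in this order (a step that is already met when the one before it is completed fails the run):
1. the screwdriver's blade is on the selector, which is still on (contact force between driver and selector above 0.3 N and value of joint selector below 0.6 rad), for 0.05 s.
2. the selector is turned clockwise to its stop (value of joint selector above 1.45 rad), for 0.2 s.
At the end, for the whole second after the job is handed in: The selector is at its stop (over 1.45 rad), the screwdriver hangs upright in its holder (axis within 14 mm of the hole's centre, collar on the block), and every carrier present stands upright (within 0.12 rad) and still on the foam tray's inner floor (value of joint selector above 1.45 rad and horizontal distance between driver_mid and holder below 0.014 m and angle between driver_mid's own z axis and vertical below 0.2 rad and z of driver_mid in the frame of holder between 0.078 and 0.096 m and x of carrier1_mid in the frame of tray_in between -0.075 and 0.075 m and y of carrier1_mid in the frame of tray_in between -0.095 and 0.095 m and z of carrier1_mid in the frame of tray_in between 0.057 and 0.073 m and angle between each of carrier1_mid, carrier2_mid, carrier3_mid, carrier4_mid's own z axis and vertical below 0.12 rad and linear speed of each of carrier1, carrier2, carrier3, carrier4 below 0.03 m/s and x of carrier2_mid in the frame of tray_in between -0.075 and 0.075 m and y of carrier2_mid in the frame of tray_in between -0.095 and 0.095 m and z of carrier2_mid in the frame of tray_in between 0.057 and 0.073 m and x of carrier3_mid in the frame of tray_in between -0.075 and 0.075 m and y of carrier3_mid in the frame of tray_in between -0.095 and 0.095 m and z of carrier3_mid in the frame of tray_in between 0.057 and 0.073 m and x of carrier4_mid in the frame of tray_in between -0.075 and 0.075 m and y of carrier4_mid in the frame of tray_in between -0.095 and 0.095 m and z of carrier4_mid in the frame of tray_in between 0.057 and 0.073 m); the robot touches nothing.
It fails at once if the fingers push on the selector (contact force between the fingers and selector above 1.5 N).
It fails at once if a carrier is taken off while the selector is still on (value of joint selector below 1.4 rad and distance of any of carrier1_mid, carrier2_mid, carrier3_mid, carrier4_mid from where it was at the start of the episode above 0.03 m).
It fails at once if a carrier is dropped (falls freely faster than 0.8 m/s) ((contact force between the fingers and carrier1 below 0.05 N and linear speed of carrier1 above 0.8 m/s) or (contact force between the fingers and carrier2 below 0.05 N and linear speed of carrier2 above 0.8 m/s) or (contact force between the fingers and carrier3 below 0.05 N and linear speed of carrier3 above 0.8 m/s) or (contact force between the fingers and carrier4 below 0.05 N and linear speed of carrier4 above 0.8 m/s)).
It fails at once if the bottle, tube rack or tip box is moved over 25 mm (distance of any of bottle, tube_rack, tip_box from where it was at the start of the episode above 0.025 m).
Of carrier1, carrier2, carrier3, carrier4 only 3 to 4 are there at a start; the rules pass over those that are not, and their reading is None.
At some moment in a run one of tray may be knocked a few centimetres aside while the robot is not near it.
It also fails if it takes over 210 s, if anything falls off the work surface, if the arm or the gripper's body presses on something with over 40 N, if the wrist force passes 120 N, or if a joint passes its speed limit or range.

## Working session

There is one attempt and no reset: what is moved stays moved. The work goes in short steps, Python scripts to look and compute and a shell command to move; the robot and the scene stay as the last step left them, time stands still between calls to the robot, and variables do not carry over. Pictures are saved under pics/ and viewed, and the job is handed in when it is done.

```bash
ls; mkdir -p pics
python3 - <<'E'
from workcell import readout, optics, env
import cv2
s=readout.state();print(s)
for n in ["scene","top"]:
    p,d=optics.grab_frame(n);cv2.imwrite(f"pics/{n}0.png",p[:,:,::-1])
    import numpy as np; np.savez(f"pics/{n}0.npz",p=p,d=d)
    print(n,optics.camera_params(n))
E
```

```text
pics
{'time_s': 0.0, 'qpos': array([-7.63750486e+01,  1.83532689e+01,  8.97072369e+01, -3.22812972e-04,
        7.20447464e+01, -1.14774605e+00]), 'qvel': array([ 0.03457867, -0.03005067, -0.02754304,  0.03235894,  0.0568373 ,
        0.06905817]), 'effort': array([-1.90973983e-04, -4.12463593e+01, -2.31972492e+01,  7.26050092e-02,
        4.55481070e-02, -1.38487308e-04]), 'ee_pos': array([ 146.48199996, -555.52098038,  227.09832477]), 'ee_rot': array([-90.98067607,  89.89474734, 103.79212116]), 'force': array([-0.34090762, -0.57321622,  0.66332601]), 'torque': array([-0.00840444, -0.00284735, -0.0429036 ]), 'gripper_width': 91.05578970418867}
scene {'mtx': array([[420.74798355,   0.        , 325.24991451],
       [  0.        , 420.74798355, 202.23976277],
       [  0.        ,   0.        ,   1.        ]]), 'R': array([[ 0.2627943 ,  0.9648468 , -0.00313144],
       [ 0.73090258, -0.20119174, -0.65215282],
       [-0.62985758,  0.16909326, -0.75808106]]), 't': array([-100.95385778, -328.24580232, 1799.05800408])}
top {'mtx': array([[452.49418831,   0.        , 318.43305465],
       [  0.        , 452.49418831, 198.26973882],
       [  0.        ,   0.        ,   1.        ]]), 'R': array([[-0.01071677, -0.99993232,  0.00452937],
       [-0.98160201,  0.00965653, -0.19069413],
       [ 0.19063748, -0.00648967, -0.98163906]]), 't': array([ -18.70474826,  577.16948676, 1351.0353074 ])}
```

View pics/scene0.png

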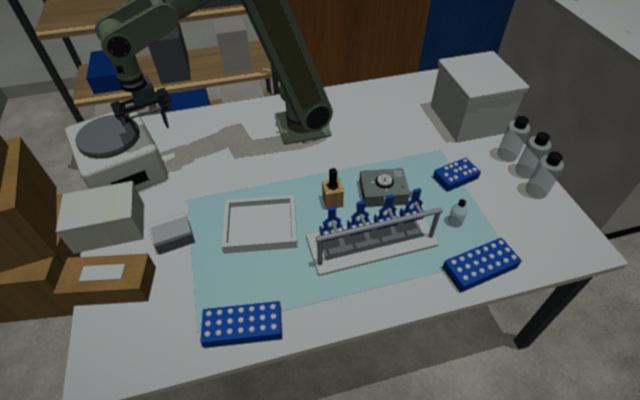

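View pics/top0.png

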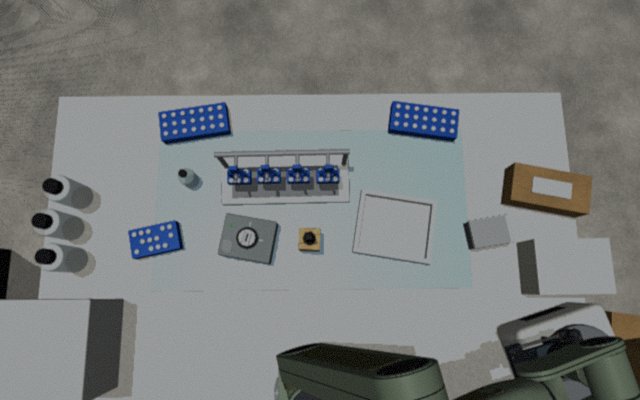

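Both views show four carriers on the pegs. In the top view the stand is at about (285,180), the control box at (248,238), the holder at (310,239) and the tray at (394,227). Now I'll measure them.

```bash
cat > h.py <<'E'
import numpy as np, cv2
from workcell import readout, optics, env
def back(cam,u,v,z=None,d=None):
    K,R,t=cam["mtx"],cam["R"],cam["t"]
    r=np.array([(u-K[0,2])/K[0,0],(v-K[1,2])/K[1,1],1.])
    if d is not None: return R.T@(r*d-t)
    C=-R.T@t; w=R.T@r
    return C+w*(z-C[2])/w[2]
def cloud(cam,d):
    K,R,t=cam["mtx"],cam["R"],cam["t"]
    v,u=np.indices(d.shape)
    P=np.stack([(u-K[0,2])/K[0,0]*d,(v-K[1,2])/K[1,1]*d,d],-1)
    return (P-t)@R
def proj(cam,X):
    c=cam["R"]@np.asarray(X,float)+cam["t"]; p=cam["mtx"]@c; return p[:2]/p[2]
def snap(n,name):
    cam=optics.camera_params(n); p,d=optics.grab_frame(n)
    cv2.imwrite(f"pics/{name}.png",p[:,:,::-1]); np.savez(f"pics/{name}.npz",p=p,d=d,**cam)
    return p,d,cam
def st():
    s=readout.state()
    print("t",round(s["time_s"],2),"pos",s["ee_pos"].round(1),"rot",s["ee_rot"].round(2),"F",s["force"].round(1),"T",s["torque"].round(2),"w",round(s["gripper_width"],1),"q",s["qpos"].round(1))
    return s
E
python3 - <<'E'
from h import *
cam=optics.camera_params("top"); f=np.load("pics/top0.npz"); p,d=f["p"],f["d"]
P=cloud(cam,d)
# table check
print(P[330,200],P[150,300])
x,y,z=P[...,0],P[...,1],P[...,2]
def rect(m,name):
    pts=P[m][:,:2].astype(np.float32)
    print(name,len(pts),P[m][:,2].mean().round(1),cv2.minAreaRect(pts), pts.mean(0))
v,u=np.indices(d.shape)
def roi(u0,u1,v0,v1): return (u>=u0)&(u<u1)&(v>=v0)&(v<v1)
rect(roi(205,290,205,270)&(z>50)&(z<68),"control")
rect(roi(290,330,220,258)&(z>77)&(z<92),"holder")
rect(roi(290,330,220,258)&(z>140),"handle")
rect(roi(345,445,185,270)&(z>30)&(z<46),"tray top")
rect(roi(345,445,185,270)&(z>8)&(z<20),"tray floor")
rect(roi(210,360,140,170)&(z>140)&(z<175),"bar")
rect(roi(210,360,140,210)&(z>10)&(z<26),"base")
rect(roi(210,360,160,190)&(z>185),"tabs")
for a in range(215,355,1):pass
mm=roi(210,360,155,195)&(z>190); n,l,s_,c=cv2.connectedComponentsWithStats(mm.astype(np.uint8))
for i in range(1,n): rect(l==i,f"tab{i}")
img=cv2.resize(p[130:280,200:450,::-1],None,fx=3.2,fy=3.2,interpolation=cv2.INTER_CUBIC)
cv2.imwrite("pics/topz.png",img)
E
```

```text
[181.19854499 341.11266573   1.33614473] [704.33021793  28.90602722 150.64309538]
control 2026 59.8 ((455.69720458984375, 194.26658630371094), (160.57566833496094, 129.846435546875), 79.44247436523438) [454.27377 193.18349]
holder 347 85.3 ((449.3650817871094, 6.395824432373047), (62.83571243286133, 64.077392578125), 89.01824188232422) [447.066      5.421077]
handle 80 208.4 ((385.06854248046875, -7.097007751464844), (152.98936462402344, 23.283172607421875), 10.86362075805664) [442.5948      4.2495947]
tray top 1284 39.5 ((491.4747314453125, -262.68145751953125), (240.89877319335938, 201.56971740722656), 80.23782348632812) [ 490.32483 -264.46478]
tray floor 3516 14.0 ((494.09808349609375, -263.4189453125), (313.1129455566406, 265.483642578125), 88.34001922607422) [ 493.00482 -260.96585]
bar 884 155.5 ((672.8944702148438, 83.14311981201172), (64.49829864501953, 398.9096374511719), 0.3713182508945465) [690.47015  80.13067]
base 4175 18.5 ((664.8480224609375, 77.19471740722656), (471.9026184082031, 211.20887756347656), 87.44969940185547) [639.16705  79.26894]
tabs 205 334.0 ((496.447784
[... 2815 characters left out ...]
4 ((308.79229736328125, -15.509171485900879), (0.0, 0.0), 0.0) [308.7923    -15.5091715]
tab27 1 1436.4 ((308.79229736328125, -15.509171485900879), (0.0, 0.0), 0.0) [308.7923    -15.5091715]
tab28 1 1436.4 ((308.79229736328125, -15.509171485900879), (0.0, 0.0), 0.0) [308.7923    -15.5091715]
tab29 1 1436.4 ((308.79229736328125, -15.509171485900879), (0.0, 0.0), 0.0) [308.7923    -15.5091715]
tab30 1 1436.4 ((308.79229736328125, -15.509171485900879), (0.0, 0.0), 0.0) [308.7923    -15.5091715]
tab31 1 1436.4 ((308.79229736328125, -15.509171485900879), (0.0, 0.0), 0.0) [308.7923    -15.5091715]
tab32 1 1436.4 ((308.79229736328125, -15.509171485900879), (0.0, 0.0), 0.0) [308.7923    -15.5091715]
```

View pics/topz.png

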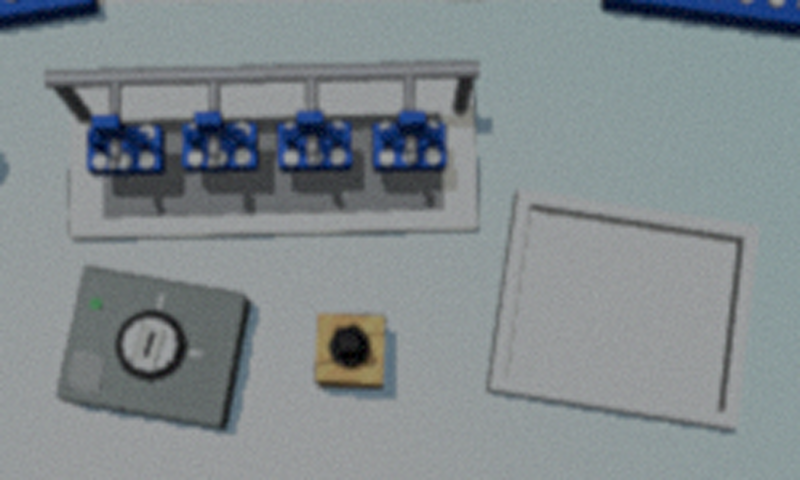

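```bash
cat >> h.py <<'E'
from scipy.spatial.transform import Rotation as Rot
def tool():
    s=readout.state(); R=Rot.from_euler("xyz",s["ee_rot"],degrees=True).as_matrix(); return s["ee_pos"],R
E
python3 - <<'E'
from h import *
p,R=tool(); print(p,R.round(3))
c=optics.camera_params("wrist"); C=-c["R"].T@c["t"]
print("cam in tool",R.T@(C-p)); print("cam axes in tool (cols x,y,z)",(R.T@c["R"].T).round(3)); print(c["mtx"])
E
python3 -m creep '[{"translation":[3,2.5,1],"delta_rot":[0,0,0]},{"translation":[3,2.5,1],"delta_rot":[0,0,0]},{"translation":[3,2.5,1],"delta_rot":[0,0,0]},{"translation":[3,2.5,1],"delta_rot":[0,0,0]},{"translation":[3,2.5,1],"delta_rot":[0,0,0]}]' 1
```

```text
[ 146.4961591  -555.58007527  227.21573971] [[-0.     0.255 -0.967]
 [ 0.002 -0.967 -0.255]
 [-1.    -0.002 -0.   ]]
cam in tool [-1.56989932e+02 -1.19006741e-01 -7.36863464e+01]
cam axes in tool (cols x,y,z) [[-0.001 -0.257  0.966]
 [ 1.    -0.     0.   ]
 [ 0.     0.966  0.257]]
[[301.7797638    0.         322.68757091]
 [  0.         301.7797638  205.59997272]
 [  0.           0.           1.        ]]
time_s: 0.52
ee_pos: [297.5, -429.5, 278.0]
ee_rot: [-75.1, 90.0, 119.6]
force: [1.1, -0.6, -0.8]
gripper_width: 91.0
```

```bash
python3 -m creep '[{"translation":[1,4,0.2],"delta_rot":[0,0,0]},{"translation":[1,4,0.2],"delta_rot":[0,0,0]},{"translation":[1,4,0.2],"delta_rot":[0,0,0]},{"translation":[1,4,0.2],"delta_rot":[0,0,0]},{"translation":[1,4,0.2],"delta_rot":[0,0,0]}]' | tail -5
python3 -m creep '[{"translation":[1,4,0.2],"delta_rot":[0,0,0]},{"translation":[1,4,0.2],"delta_rot":[0,0,0]},{"translation":[1,4,0.2],"delta_rot":[0,0,0]},{"translation":[1,4,0.2],"delta_rot":[0,0,0]},{"translation":[1,4,0.2],"delta_rot":[0,0,0]}]' | tail -5
python3 -m creep '[{"translation":[1,4,0.2],"delta_rot":[0,0,0]},{"translation":[1,4,0.2],"delta_rot":[0,0,0]},{"translation":[0,0,0],"delta_rot":[0,0,0]},{"translation":[0,0,0],"delta_rot":[0,0,0]}]' | tail -5
python3 - <<'E'
from h import *
st(); print(tool()[1].round(3)); p,d,c=snap("wrist","w1")
E
```

```text
time_s: 0.93
ee_pos: [346.4, -229.0, 287.8]
ee_rot: [-62.0, 90.0, 132.8]
force: [0.7, 0.7, -1.3]
gripper_width: 91.2
time_s: 1.35
ee_pos: [396.2, -29.0, 298.0]
ee_rot: [84.0, 90.0, -81.3]
force: [0.3, -0.2, -0.5]
gripper_width: 91.2
time_s: 1.68
ee_pos: [416.5, 50.8, 301.6]
ee_rot: [10.5, 89.9, -154.5]
force: [-1.3, -0.0, -0.6]
gripper_width: 91.0
t 1.68 pos [416.5  50.8 301.6] rot [  10.48   89.93 -154.45] F [-1.3 -0.  -0.6] T [-0.05  0.06  0.02] w 91.0 q [  5.4   1.6 100.   -0.   78.4  80.3]
[[-0.001  0.26  -0.966]
 [-0.001 -0.966 -0.26 ]
 [-1.     0.     0.001]]
```

View pics/w1.png

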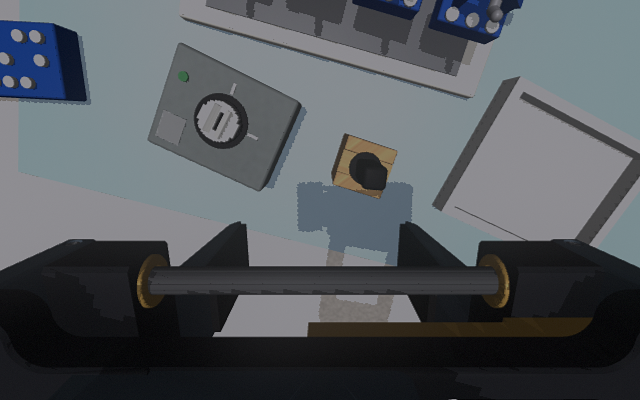

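The wrist view shows the selector at (219,119) with its slot, the holder and handle at (365,168), and the tray at right. Next I need the slot's direction and the handle's square top.

Run:
```python
from h import *
f=np.load("pics/w1.npz"); p,d=f["p"],f["d"]; cam={k:f[k] for k in("mtx","R","t")}
a=cv2.resize(p[85:155,180:260,::-1],None,fx=5,fy=5,interpolation=cv2.INTER_CUBIC)
b=cv2.resize(p[125:205,325:405,::-1],None,fx=5,fy=5,interpolation=cv2.INTER_CUBIC)
a=cv2.resize(a,(400,400)) if False else cv2.copyMakeBorder(a,0,50,0,0,0)
cv2.imwrite("pics/w1z.png",np.hstack([a,b]))
P=cloud(cam,d); z=P[...,2]; v,u=np.indices(z.shape)
def rect(m,name):
    pts=P[m][:,:2].astype(np.float32); print(name,len(pts),z[m].mean().round(1),cv2.minAreaRect(pts),pts.mean(0))
roi=lambda u0,u1,v0,v1:(u>=u0)&(u<u1)&(v>=v0)&(v<v1)
rect(roi(140,310,40,200)&(z>56)&(z<64),"control")
rect(roi(325,405,125,205)&(z>80)&(z<90),"holder")
rect(roi(325,405,125,205)&(z>158)&(z<168),"handletop")
rect(roi(325,405,125,205)&(z>87)&(z<95),"collar")
g=cv2.cvtColor(p,cv2.COLOR_RGB2GRAY)
m=roi(190,250,90,150)&(z>72)&(z<84); rect(m,"selector top")
m=roi(205,235,105,135); 
print(z[119-8:119+9:2,219-14:219+15:2].round(0)); print(g[111:128:2,205:234:2])
```

```text
control 11565 60.3 ((458.78955078125, 195.90208435058594), (159.6097869873047, 129.86700439453125), 79.4442367553711) [462.28534 196.19113]
holder 1577 85.1 ((451.98809814453125, 6.826547622680664), (64.2800064086914, 64.05997467041016), 87.25820922851562) [455.7338   11.85035]
handletop 551 162.5 ((451.9673156738281, 6.8065948486328125), (24.0936222076416, 24.125682830810547), 10.622686386108398) [452.4629     7.672129]
collar 308 90.7 ((451.52435302734375, 9.01567268371582), (55.11181640625, 58.83971405029297), 88.01214599609375) [456.92868   14.366623]
selector top 1201 74.2 ((459.04364013671875, 195.93601989746094), (49.10029602050781, 47.84431838989258), 72.38241577148438) [459.28897 195.94696]
[[74. 74. 73. 79. 76. 76. 75. 73. 72. 73. 72. 75. 73. 73. 73.]
 [73. 72. 73. 78. 76. 76. 75. 72. 65. 73. 75. 77. 78. 76. 72.]
 [73. 72. 78. 78. 77. 74. 74. 69. 65. 75. 76. 76. 78. 73. 72.]
 [72. 72. 78. 77. 75. 73. 72. 63. 67. 73. 76. 77. 76. 73. 73.]
 [73. 77. 77. 76. 75. 74. 69. 65. 73. 75. 77. 78. 74. 73. 75.]
 [73. 78. 77. 74. 73. 73. 64. 65. 74. 74. 77. 76. 74. 74. 75.]
 [78. 76. 76. 75. 74. 68. 66. 73. 74. 77. 78. 73. 75. 73. 73.]
 [79. 77. 74. 73. 72. 68. 66. 73. 75. 78. 76. 73. 73. 75. 72.]
 [76. 75. 74. 72. 68. 63. 74. 74. 77. 77. 74. 73. 74. 73. 73.]]
[[139 140 141 121 126 125 128 137 143 141 140 138 119 142 142]
 [140 140 137 124 127 128 127  93  37  76 140 140 134  99 142]
 [141 142 120 127 125 128 137  63  28 130 138 141 106 108 137]
 [139 136 124 128 128 128  90  38  29 141 140 135  99 135 141]
 [141 120 126 124 128 137  58  29 132 138 140 107 107 141 140]
 [137 124 127 128 127 102  39  22 143 139 135  99 113 140 140]
 [122 127 125 129 136  65  30 131 139 140 108 103 141 140 139]
 [124 127 127 127 124  39  23 142 140 134 102 109 141 139 140]
 [125 126 129 136  64  29 132 140 141 108 106 137 140 140 140]]
```

View pics/w1z.png

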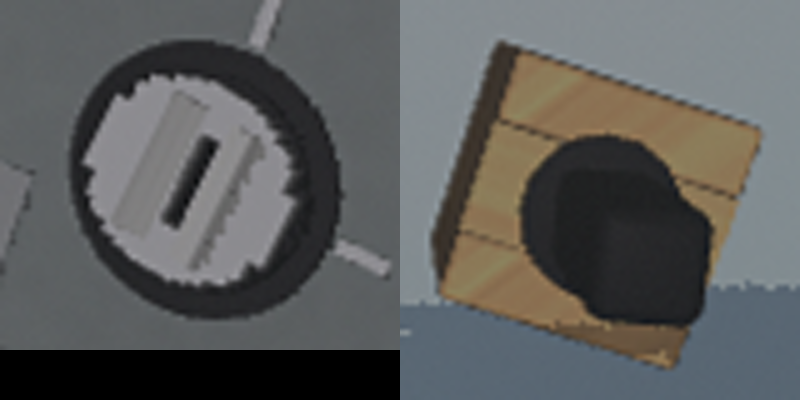

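```bash
cat >> h.py <<'E'
def slot(f,roi,zp=66,th=70):
    p,cam=f["p"],{k:f[k] for k in("mtx","R","t")}; u0,u1,v0,v1=roi
    g=cv2.cvtColor(p,cv2.COLOR_RGB2GRAY); m=np.zeros(g.shape,np.uint8); m[v0:v1,u0:u1]=(g[v0:v1,u0:u1]<th)
    n,l,s_,c=cv2.connectedComponentsWithStats(m)
    i=1+np.argmin(np.hypot(c[1:,0]-(u0+u1)/2,c[1:,1]-(v0+v1)/2)+100*(s_[1:,4]<15))
    vv,uu=np.where(l==i); pts=np.array([back(cam,a,b,z=zp)[:2] for a,b in zip(uu,vv)],np.float32)
    e,V=np.linalg.eigh(np.cov(pts.T)); a=np.degrees(np.arctan2(V[1,1],V[0,1])); a=(a+90)%180-90
    print("slot n",len(pts),"centroid",pts.mean(0).round(1),"yaw",a.round(1),cv2.minAreaRect(pts),"px",c[i])
E
python3 - <<'E'
from h import *
f=np.load("pics/w1.npz"); slot(f,(207,232,105,135))
E
```

```text
slot n 59 centroid [458.  198.3] yaw -16.0 ((458.06085205078125, 198.00662231445312), (3.7610385417938232, 23.24029541015625), 73.6589126586914) px [217.47457627 121.11864407]
```

```bash
python3 -m creep '[{"translation":[0.3,-0.37,-0.3],"delta_rot":[0,0,0.1245]},{"translation":[0.3,-0.37,-0.3],"delta_rot":[0,0,0.1245]},{"translation":[0.3,-0.37,-0.3],"delta_rot":[0,0,0.1245]},{"translation":[0.3,-0.37,-0.3],"delta_rot":[0,0,0.1245]}]' | head -1
python3 -m creep '[{"translation":[0.3,-0.37,-0.3],"delta_rot":[0,0,0.1245]},{"translation":[0.3,-0.37,-0.3],"delta_rot":[0,0,0.1245]},{"translation":[0.3,-0.37,-0.3],"delta_rot":[0,0,0.1245]},{"translation":[0.3,-0.37,-0.3],"delta_rot":[0,0,0.1245]}]' | head -1
python3 -m creep '[{"translation":[0.3,-0.37,-0.3],"delta_rot":[0,0,0.1245]},{"translation":[0.3,-0.37,-0.3],"delta_rot":[0,0,0.1245]},{"translation":[0.3,-0.37,-0.3],"delta_rot":[0,0,0.1245]},{"translation":[0.3,-0.37,-0.3],"delta_rot":[0,0,0.1245]}]' | head -1
python3 -m creep '[{"translation":[0,0,0],"delta_rot":[0,0,0]},{"translation":[0,0,0],"delta_rot":[0,0,0]},{"translation":[0,0,0],"delta_rot":[0,0,0]}]' | tail -5
cat >> h.py <<'E'
def rects(f,roi,z0,z1,name):
    cam={k:f[k] for k in("mtx","R","t")}; P=cloud(cam,f["d"]); u0,u1,v0,v1=roi; P=P[v0:v1,u0:u1].reshape(-1,3)
    P=P[(P[:,2]>z0)&(P[:,2]<z1)]; r=cv2.minAreaRect(P[:,:2].astype(np.float32))
    print(name,len(P),"z",P[:,2].mean().round(1),"c",np.round(r[0],1),"size",np.round(r[1],1),"ang",round(r[2],1)); return r
def jaw():
    p,R=tool(); a=np.degrees(np.arctan2(R[1,1],R[0,1])); print("TCP",p.round(1),"jaw yaw",a.round(2),"tool x",R[:,0].round(3)); return p,a
E
python3 - <<'E'
from h import *
st(); jaw(); p,d,c=snap("wrist","w2")
E
```

```text
time_s: 2.07
time_s: 2.4
time_s: 2.73
time_s: 2.98
ee_pos: [452.3, 3.6, 266.1]
ee_rot: [-70.9, 90.0, -150.8]
force: [-0.2, -0.3, -0.2]
gripper_width: 91.7
t 2.98 pos [452.3   3.6 266.1] rot [ -70.88   90.   -150.78] F [-0.2 -0.3 -0.2] T [ 0.03 -0.16 -0.  ] w 91.7 q [ -1.    5.7 100.6  -0.   73.7 -11.1]
TCP [452.3   3.6 266.1] jaw yaw 10.11 tool x [-0. -0. -1.]
```

View pics/w2.png

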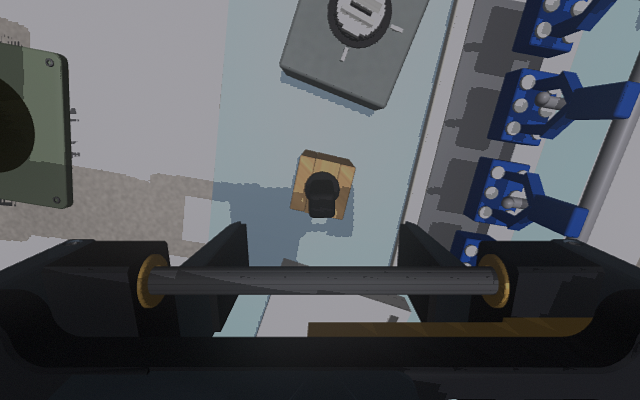

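Run:
```python
from h import *
f=np.load("pics/w2.npz")
rects(f,(285,360,140,230),80,89,"holder"); rects(f,(285,360,140,230),155,170,"handle")
rects(f,(270,430,0,115),56,65,"control(partial)")
slot(f,(340,380,0,28),th=60)
```

```text
holder 1823 z 85.1 c [451.7   6.8] size [64. 64.] ang 87.5
handle 690 z 162.3 c [451.3   7.2] size [23.7 23.2] ang 10.1
control(partial) 9476 z 60.3 c [454.7 175.1] size [117.7 130.1] ang 79.6
slot n 65 centroid [459.  197.6] yaw -16.6 ((459.36553955078125, 198.0597686767578), (3.683957576751709, 22.97987937927246), 73.50772094726562) px [360.43076923   8.78461538]
```

```bash
python3 -m creep '[{"translation":[-0.08,0.34,-2],"delta_rot":[0,0,0]},{"translation":[0,0,-3],"delta_rot":[0,0,0]},{"translation":[0,0,-3],"delta_rot":[0,0,0]},{"translation":[0,0,-3],"delta_rot":[0,0,0]},{"translation":[0,0,-3],"delta_rot":[0,0,0]}]' | tail -5
python3 -m creep '[{"translation":[0,0,0],"delta_rot":[0,0,0]},{"translation":[0,0,0],"delta_rot":[0,0,0]}]' | tail -5
python3 -m creep '[{"translation":[0,0,0],"delta_rot":[0,0,0]},{"translation":[0,0,0],"delta_rot":[0,0,0]},{"translation":[0,0,0],"delta_rot":[0,0,0]},{"translation":[0,0,0],"delta_rot":[0,0,0]},{"translation":[0,0,0],"delta_rot":[0,0,0]}]' -1 30 | tail -5
python3 -m creep '[{"translation":[0,0,0],"delta_rot":[0,0,0]},{"translation":[0,0,0],"delta_rot":[0,0,0]},{"translation":[0,0,0],"delta_rot":[0,0,0]},{"translation":[0,0,0],"delta_rot":[0,0,0]},{"translation":[0,0,0],"delta_rot":[0,0,0]}]'  | tail -5
```

```text
time_s: 3.45
ee_pos: [451.8, 8.0, 125.2]
ee_rot: [79.2, 89.9, -0.5]
force: [0.4, 0.5, -0.4]
gripper_width: 91.4
time_s: 3.62
ee_pos: [451.1, 8.0, 125.6]
ee_rot: [-101.0, 89.8, 179.3]
force: [0.2, 0.1, 0.1]
gripper_width: 91.1
time_s: 4.03
ee_pos: [452.3, 8.0, 126.9]
ee_rot: [80.0, 89.9, 0.4]
force: [-1.2, -0.0, 0.8]
gripper_width: 61.0
time_s: 4.45
ee_pos: [451.8, 8.0, 125.9]
ee_rot: [177.7, 90.0, 98.1]
force: [1.1, 0.0, -0.0]
gripper_width: 27.2
```

```bash
python3 -m creep '[{"translation":[0,0,0],"delta_rot":[0,0,0]},{"translation":[0,0,0],"delta_rot":[0,0,0]},{"translation":[0,0,0],"delta_rot":[0,0,0]}]' - 40 | tail -5
python3 -m creep '[{"translation":[0,0,1],"delta_rot":[0,0,0]},{"translation":[0,0,2],"delta_rot":[0,0,0]},{"translation":[0,0,2],"delta_rot":[0,0,0]},{"translation":[0,0,2],"delta_rot":[0,0,0]},{"translation":[0,0,2],"delta_rot":[0,0,0]}]'  | tail -5
python3 -m creep '[{"translation":[0,0,2],"delta_rot":[0,0,0]},{"translation":[0,0,2],"delta_rot":[0,0,0]},{"translation":[0,0,2],"delta_rot":[0,0,0]},{"translation":[0,0,0],"delta_rot":[0,0,0]},{"translation":[0,0,0],"delta_rot":[0,0,0]}]'  | tail -5
python3 - <<'E'
from h import *
st(); jaw(); snap("wrist","w3"); snap("scene","s3")
E
```

```text
time_s: 4.7
ee_pos: [451.6, 8.0, 125.9]
ee_rot: [-100.2, 90.0, -179.8]
force: [-0.6, 0.2, -0.3]
gripper_width: 23.8
time_s: 5.12
ee_pos: [451.6, 8.0, 216.7]
ee_rot: [-105.8, 90.0, 174.5]
force: [0.8, 0.0, -1.0]
gripper_width: 24.0
time_s: 5.53
ee_pos: [452.1, 8.0, 276.3]
ee_rot: [79.3, 89.9, -0.4]
force: [0.0, 0.3, -1.2]
gripper_width: 24.0
t 5.53 pos [452.1   8.  276.3] rot [79.26 89.89 -0.37] F [ 0.   0.3 -1.2] T [-0.06 -0.12 -0.03] w 24.0 q [ -0.4   5.3  99.6   0.   75.  -10.8]
TCP [452.1   8.  276.3] jaw yaw 10.37 tool x [ 0.002 -0.    -1.   ]
```

View pics/w3.png

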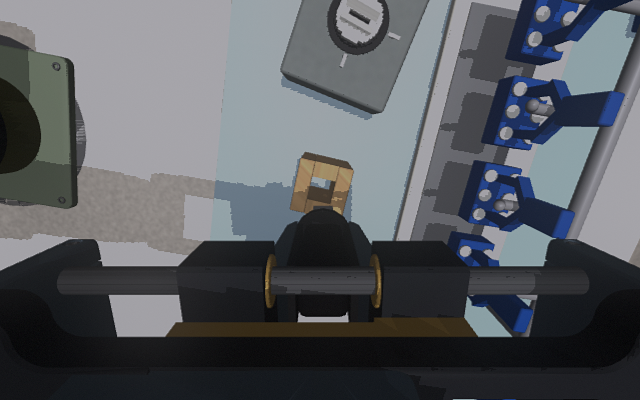

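```bash
python3 -c "
import cv2
p=cv2.imread('pics/s3.png');cv2.imwrite('pics/s3z.png',cv2.resize(p[100:260,270:440],None,fx=4,fy=3.7,interpolation=cv2.INTER_CUBIC))"
```

```text
(no output)
```

View pics/s3z.png

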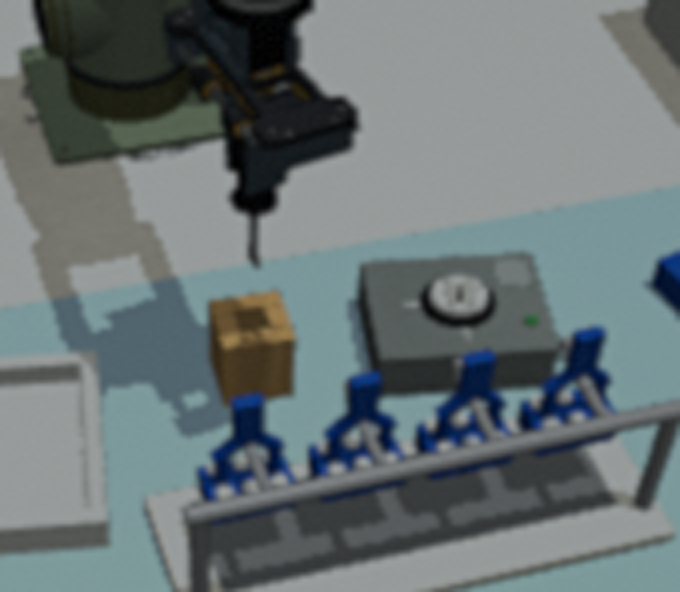

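```bash
python3 -m creep '[{"translation":[0.15,3.79,0],"delta_rot":[0,0,-0.0932]},{"translation":[0.15,3.79,0],"delta_rot":[0,0,-0.0932]},{"translation":[0.15,3.79,0],"delta_rot":[0,0,-0.0932]},{"translation":[0.15,3.79,0],"delta_rot":[0,0,-0.0932]},{"translation":[0.15,3.79,0],"delta_rot":[0,0,-0.0932]}]'  | tail -5
python3 -m creep '[{"translation":[0,0,-3],"delta_rot":[0,0,0]},{"translation":[0,0,-1],"delta_rot":[0,0,0]},{"translation":[0,0,0],"delta_rot":[0,0,0]},{"translation":[0,0,0],"delta_rot":[0,0,0]}]'  | tail -5
python3 - <<'E'
from h import *
st(); jaw(); snap("wrist","w4"); p,d,c=snap("scene","s4")
print(proj(c,[459,196,110]),proj(c,[459,196,78]))
cv2.imwrite('pics/s4z.png',cv2.resize(p[110:210,330:430,::-1],None,fx=6,fy=6,interpolation=cv2.INTER_CUBIC))
E
```

```text
time_s: 6.05
ee_pos: [458.3, 198.9, 274.2]
ee_rot: [-47.8, 89.8, -154.4]
force: [1.4, 0.3, -0.3]
gripper_width: 23.9
time_s: 6.38
ee_pos: [458.5, 196.5, 234.8]
ee_rot: [-45.2, 89.8, -151.6]
force: [1.1, 0.4, -0.3]
gripper_width: 24.0
t 6.38 pos [458.5 196.5 234.8] rot [ -45.25   89.79 -151.61] F [ 1.1  0.4 -0.3] T [-0.03 -0.1   0.  ] w 24.0 q [21.9 11.3 98.4 -0.  70.5 38.3]
TCP [458.5 196.5 234.8] jaw yaw -16.36 tool x [-0.003 -0.002 -1.   ]
[385.32930173 172.28227855] [384.37558678 178.68894435]
```

View pics/s4z.png

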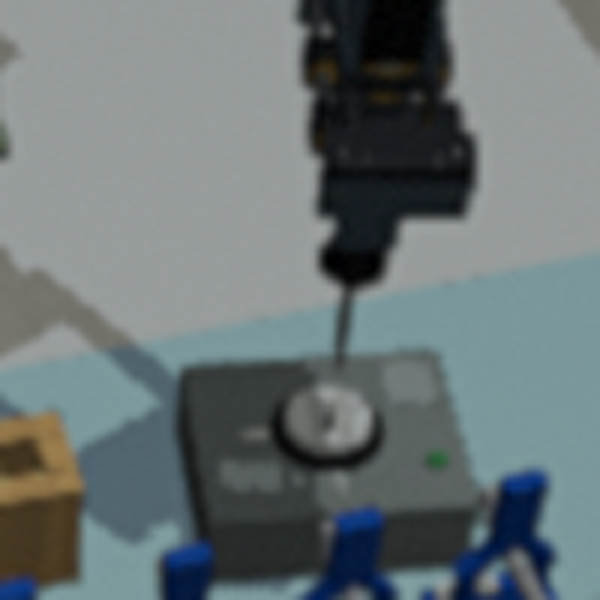

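View pics/w4.png

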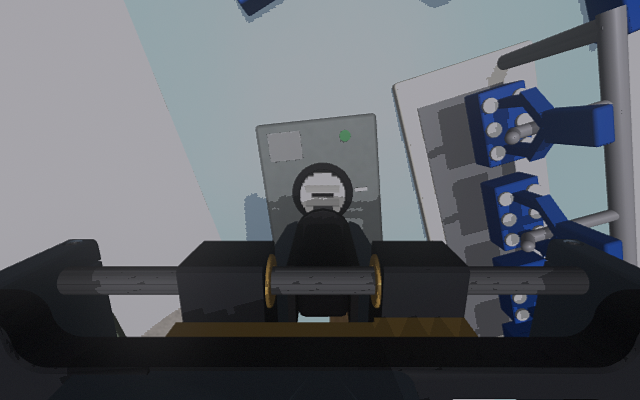

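The blade shows edge-on in the scene view, so its width lies along the jaws. In the wrist view the slot at (322,195) is parallel to the jaw line. I'll measure its centre from this side.

Run:
```python
from h import *
f=np.load("pics/w4.npz"); slot(f,(307,337,186,203),zp=66,th=60)
rects(f,(290,356,160,220),72,82,"seltop"); rects(f,(240,390,110,240),57,64,"ctl")
print(cv2.cvtColor(f["p"],cv2.COLOR_RGB2GRAY)[180:212:1,318:328:3].T)
st();jaw()
```

```text
slot n 47 centroid [458.8 194.7] yaw -17.8 ((457.96221923828125, 194.5210418701172), (2.27185320854187, 22.15115737915039), 73.6462173461914) px [322.68085106 194.65957447]
seltop 1235 z 74.4 c [459.4 199. ] size [42.5 47.9] ang 73.4
ctl 10355 z 60.4 c [460.1 204.1] size [143.8 129.5] ang 79.4
[[162 161 162 162 164 147 138 140 144 143 144 146 161  73  38  36  63  90
  119 114 113 114 115 114 116  97  55  52  52  30  26  35]
 [162 162 162 162 164 137 138 141 144 142 144 145 160  70  36  35  63 118
  132 113 112 115 114 114 115  96  55  53  38  27  28  41]
 [162 163 162 162 165 145 138 140 143 143 144 145 161  67  37  37  64  90
  165 129 112 115 116 114 117  96  55  53  37  26  29  39]
 [162 162 162 162 164 139 138 140 144 143 144 145 160  73  39  36  53  86
  131 114 111 115 116 114 116  96  54  51  53  30  27  38]]
t 6.48 pos [459.8 196.7 236.7] rot [115.85  89.94   9.43] F [ 0.   0.2 -0.6] T [-0.01 -0.09 -0.02] w 24.1 q [21.8 11.2 98.3 -0.  70.5 38.3]
TCP [459.8 196.7 236.7] jaw yaw -16.42 tool x [ 0.001  0.    -1.   ]
```

```bash
python3 -m creep '[{"translation":[0,0,-2],"delta_rot":[0,0,0]},{"translation":[0,0,-1.5],"delta_rot":[0,0,0]},{"translation":[0,0,0],"delta_rot":[0,0,0]},{"translation":[0,0,0],"delta_rot":[0,0,0]}]'  | tail -5
python3 -m creep '[{"translation":[0,0,-0.5],"delta_rot":[0,0,0]},{"translation":[0,0,-0.3],"delta_rot":[0,0,0]},{"translation":[0,0,0],"delta_rot":[0,0,0]}]'  | tail -5
python3 -m creep '[{"translation":[0,0,-0.3],"delta_rot":[0,0,0]},{"translation":[0,0,-0.3],"delta_rot":[0,0,0]},{"translation":[0,0,0],"delta_rot":[0,0,0]}]'  | tail -5
python3 - <<'E'
from h import *
st();jaw()
E
```

```text
time_s: 6.82
ee_pos: [459.6, 196.8, 201.6]
ee_rot: [114.1, 90.0, 7.7]
force: [-0.7, -0.3, -1.4]
gripper_width: 24.1
time_s: 7.07
ee_pos: [459.4, 197.3, 193.2]
ee_rot: [120.0, 90.0, 13.7]
force: [-0.2, 0.1, -0.8]
gripper_width: 23.9
time_s: 7.32
ee_pos: [459.1, 197.4, 186.6]
ee_rot: [-41.9, 90.0, -148.2]
force: [-0.5, -0.7, -1.2]
gripper_width: 24.0
t 7.32 pos [459.1 197.4 186.6] rot [ -41.85   89.96 -148.17] F [-0.5 -0.7 -1.2] T [ 0.01 -0.06  0.05] w 24.0 q [ 22.   13.4 102.9  -0.   63.7  38.3]
TCP [459.1 197.4 186.6] jaw yaw -16.32 tool x [-0.001 -0.    -1.   ]
```

```bash
python3 -m creep '[{"translation":[0,0,-0.2],"delta_rot":[0,0,0]},{"translation":[0,0,-0.2],"delta_rot":[0,0,0]},{"translation":[0,0,0],"delta_rot":[0,0,0]}]'  | tail -5
python3 -m creep '[{"translation":[0,0,-0.15],"delta_rot":[0,0,0]},{"translation":[0,0,0],"delta_rot":[0,0,0]},{"translation":[0,0,0],"delta_rot":[0,0,0]}]'  | tail -5
```

```text
time_s: 7.57
ee_pos: [459.1, 197.4, 182.5]
ee_rot: [-52.4, 90.0, -158.7]
force: [0.5, 0.1, -1.5]
gripper_width: 23.9
time_s: 7.82
ee_pos: [459.3, 197.5, 181.4]
ee_rot: [-57.1, 90.0, -163.4]
force: [-0.7, -0.1, -0.5]
gripper_width: 23.7
```

```bash
python3 -m creep '[{"translation":[0.003,-0.004,0],"delta_rot":[0,0,-0.06]},{"translation":[0.003,-0.004,0],"delta_rot":[0,0,-0.06]},{"translation":[0.003,-0.004,0],"delta_rot":[0,0,-0.06]},{"translation":[0.003,-0.004,0],"delta_rot":[0,0,-0.06]},{"translation":[0,0,0],"delta_rot":[0,0,0]}]'  | tail -5
python3 -c "from h import *;st();jaw()"
python3 -m creep '[{"translation":[0.004,-0.008,0],"delta_rot":[0,0,-0.08]},{"translation":[0.004,-0.008,0],"delta_rot":[0,0,-0.08]},{"translation":[0.004,-0.008,0],"delta_rot":[0,0,-0.08]},{"translation":[0.004,-0.008,0],"delta_rot":[0,0,-0.08]},{"translation":[0.004,-0.008,0],"delta_rot":[0,0,-0.08]}]'  | tail -5
python3 -c "from h import *;st();jaw()"
```

```text
time_s: 8.23
ee_pos: [459.2, 196.8, 181.4]
ee_rot: [8.1, 89.9, -112.0]
force: [-0.5, -0.6, -0.1]
gripper_width: 24.0
t 8.23 pos [459.2 196.8 181.4] rot [   8.13   89.92 -111.98] F [-0.5 -0.6 -0.1] T [-0.45  0.06  0.11] w 24.0 q [ 2.190e+01  1.370e+01  1.034e+02 -1.000e-01  6.300e+01  5.210e+01]
TCP [459.2 196.8 181.4] jaw yaw -30.11 tool x [-0.001 -0.001 -1.   ]
time_s: 8.65
ee_pos: [459.4, 196.2, 181.4]
ee_rot: [37.2, 89.9, -105.9]
force: [-0.5, -1.2, -1.2]
gripper_width: 23.7
t 8.65 pos [459.4 196.2 181.4] rot [  37.17   89.89 -105.92] F [-0.5 -1.2 -1.2] T [-0.66  0.06  0.13] w 23.7 q [ 2.190e+01  1.370e+01  1.034e+02 -1.000e-01  6.300e+01  7.500e+01]
TCP [459.4 196.2 181.4] jaw yaw -53.09 tool x [-0.001 -0.002 -1.   ]
```

```bash
python3 -m creep '[{"translation":[0.005,-0.006,0],"delta_rot":[0,0,-0.08]},{"translation":[0.005,-0.006,0],"delta_rot":[0,0,-0.08]},{"translation":[0.005,-0.006,0],"delta_rot":[0,0,-0.08]},{"translation":[0.005,-0.006,0],"delta_rot":[0,0,-0.08]},{"translation":[0.005,-0.006,0],"delta_rot":[0,0,-0.08]}]'  | tail -5
python3 -c "from h import *;st();jaw()"
python3 -m creep '[{"translation":[0.005,-0.003,0],"delta_rot":[0,0,-0.08]},{"translation":[0.005,-0.003,0],"delta_rot":[0,0,-0.08]},{"translation":[0.005,-0.003,0],"delta_rot":[0,0,-0.08]},{"translation":[0.005,-0.003,0],"delta_rot":[0,0,-0.08]},{"translation":[0,0,0],"delta_rot":[0,0,0]}]'  | tail -5
python3 -c "from h import *;st();jaw()"
```

```text
time_s: 9.07
ee_pos: [459.4, 195.6, 181.4]
ee_rot: [51.5, 89.8, -114.5]
force: [-0.9, -3.9, 0.4]
gripper_width: 23.9
t 9.07 pos [459.4 195.6 181.4] rot [  51.47   89.83 -114.53] F [-0.9 -3.9  0.4] T [-0.84  0.24  0.1 ] w 23.9 q [ 2.180e+01  1.370e+01  1.034e+02 -1.000e-01  6.300e+01  9.790e+01]
TCP [459.4 195.6 181.4] jaw yaw -76.0 tool x [-0.001 -0.003 -1.   ]
time_s: 9.48
ee_pos: [459.2, 195.2, 181.4]
ee_rot: [60.6, 89.8, -123.6]
force: [-1.7, -5.0, 0.3]
gripper_width: 23.9
t 9.48 pos [459.2 195.2 181.4] rot [  60.58   89.79 -123.62] F [-1.7 -5.   0.3] T [-1.12  0.48  0.1 ] w 23.9 q [ 2.180e+01  1.370e+01  1.034e+02 -1.000e-01  6.310e+01  1.161e+02]
TCP [459.2 195.2 181.4] jaw yaw -94.2 tool x [-0.002 -0.003 -1.   ]
```

```bash
python3 -m creep '[{"translation":[0,-0.08,0],"delta_rot":[0,0,0]},{"translation":[0,0,0],"delta_rot":[0,0,0]}]'  | tail -5
python3 -c "from h import *;st();jaw()"
python3 -m creep '[{"translation":[0,0,0],"delta_rot":[0,0,-0.06]},{"translation":[0,0,0],"delta_rot":[0,0,-0.06]},{"translation":[0,0,0],"delta_rot":[0,0,-0.06]},{"translation":[0,0,0],"delta_rot":[0,0,0]}]'  | tail -5
python3 -c "from h import *;st();jaw()"
```

```text
time_s: 9.65
ee_pos: [459.3, 195.1, 181.3]
ee_rot: [40.2, 89.9, -143.9]
force: [-3.5, -3.3, 1.0]
gripper_width: 23.9
t 9.65 pos [459.3 195.1 181.3] rot [  40.24   89.86 -143.88] F [-3.5 -3.3  1. ] T [-1.06  0.79  0.04] w 23.9 q [ 21.7  13.7 103.4  -0.   63.  115.8]
TCP [459.3 195.1 181.3] jaw yaw -94.12 tool x [-0.002 -0.001 -1.   ]
time_s: 9.98
ee_pos: [459.1, 194.9, 181.3]
ee_rot: [55.6, 89.8, -139.0]
force: [-3.2, -5.7, 2.9]
gripper_width: 23.7
t 9.98 pos [459.1 194.9 181.3] rot [  55.57   89.82 -138.97] F [-3.2 -5.7  2.9] T [-1.23  0.88  0.13] w 23.7 q [ 2.170e+01  1.370e+01  1.034e+02 -1.000e-01  6.310e+01  1.263e+02]
TCP [459.1 194.9 181.3] jaw yaw -104.55 tool x [-0.002 -0.002 -1.   ]
```

```bash
python3 -m creep '[{"translation":[0,0,0],"delta_rot":[0,0,-0.05]},{"translation":[0,0,0],"delta_rot":[0,0,0]}]'  | tail -5
python3 -c "from h import *;st();jaw()"
python3 -m creep '[{"translation":[0,0,0],"delta_rot":[0,0,-0.05]},{"translation":[0,0,0],"delta_rot":[0,0,0]},{"translation":[0,0,0],"delta_rot":[0,0,0]}]'  | tail -5
python3 -c "from h import *;st();jaw()"
```

```text
time_s: 10.15
ee_pos: [459.1, 194.8, 181.3]
ee_rot: [58.4, 89.8, -139.0]
force: [-3.6, -4.3, 2.4]
gripper_width: 24.0
t 10.15 pos [459.1 194.8 181.3] rot [  58.39   89.81 -139.  ] F [-3.6 -4.3  2.4] T [-1.23  0.86  0.09] w 24.0 q [ 2.170e+01  1.370e+01  1.034e+02 -1.000e-01  6.310e+01  1.291e+02]
TCP [459.1 194.8 181.3] jaw yaw -107.39 tool x [-0.003 -0.002 -1.   ]
time_s: 10.4
ee_pos: [459.0, 194.9, 181.3]
ee_rot: [60.4, 89.8, -139.7]
force: [-3.0, -4.0, 1.8]
gripper_width: 23.7
t 10.4 pos [459.  194.9 181.3] rot [  60.43   89.81 -139.74] F [-3.  -4.   1.8] T [-1.2   0.93  0.05] w 23.7 q [ 2.170e+01  1.370e+01  1.034e+02 -1.000e-01  6.310e+01  1.319e+02]
TCP [459.  194.9 181.3] jaw yaw -110.17 tool x [-0.003 -0.002 -1.   ]
```

Run:
```python
from h import *
snap("wrist","w5"); p,d,c=snap("scene","s5")
f=cv2.resize(p[110:210,330:430,::-1],None,fx=5,fy=5,interpolation=cv2.INTER_CUBIC)
w=cv2.imread("pics/w5.png")[150:290,250:400]; w=cv2.resize(w,None,fx=2,fy=2)
f[:0]; o=np.zeros((500,800,3),np.uint8); o[:,:500]=f; o[:280,500:]=w
cv2.imwrite('pics/s5z.png',o)
```

```text
(no output)
```

View pics/s5z.png

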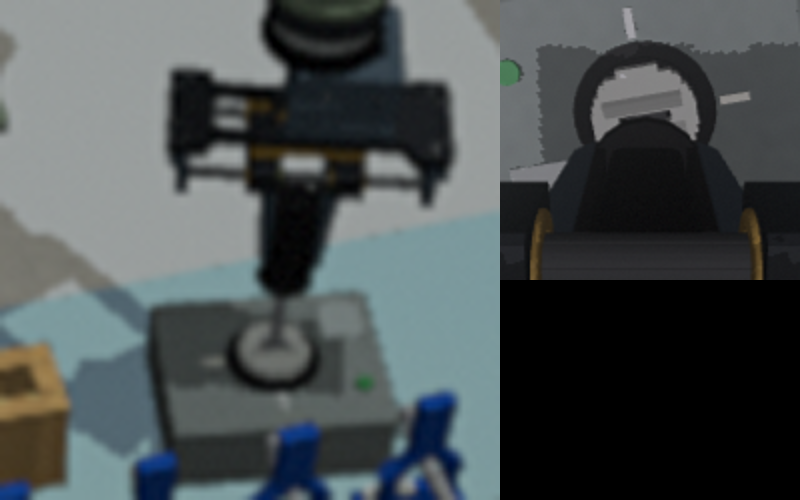

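```bash
python3 -m creep '[{"translation":[0,0,0],"delta_rot":[0,0,-0.04]},{"translation":[0,0,0],"delta_rot":[0,0,0]}]'  | tail -5
python3 -c "from h import *;st();jaw()"
python3 -m creep '[{"translation":[0,0,0],"delta_rot":[0,0,-0.04]},{"translation":[0,0,0],"delta_rot":[0,0,0]},{"translation":[0,0,0],"delta_rot":[0,0,0]}]'  | tail -5
python3 - <<'E'
from h import *
st();jaw();snap("wrist","w6")
w=cv2.imread("pics/w6.png")[150:290,250:400]; cv2.imwrite("pics/w6z.png",cv2.resize(w,None,fx=4,fy=4,interpolation=cv2.INTER_CUBIC))
E
```

```text
time_s: 10.67
ee_pos: [459.0, 194.8, 181.3]
ee_rot: [62.1, 89.8, -140.4]
force: [-2.7, -4.4, 2.7]
gripper_width: 24.1
t 10.67 pos [459.  194.8 181.3] rot [  62.14   89.8  -140.39] F [-2.7 -4.4  2.7] T [-1.24  0.92  0.05] w 24.1 q [ 2.170e+01  1.370e+01  1.034e+02 -1.000e-01  6.310e+01  1.343e+02]
TCP [459.  194.8 181.3] jaw yaw -112.53 tool x [-0.003 -0.002 -1.   ]
time_s: 10.92
ee_pos: [458.9, 194.8, 181.3]
ee_rot: [65.4, 89.8, -139.3]
force: [-3.4, -5.1, 2.6]
gripper_width: 24.1
t 10.92 pos [458.9 194.8 181.3] rot [  65.41   89.79 -139.33] F [-3.4 -5.1  2.6] T [-1.26  1.01  0.1 ] w 24.1 q [ 2.170e+01  1.370e+01  1.034e+02 -1.000e-01  6.310e+01  1.365e+02]
TCP [458.9 194.8 181.3] jaw yaw -114.74 tool x [-0.003 -0.002 -1.   ]
```

View pics/w6z.png

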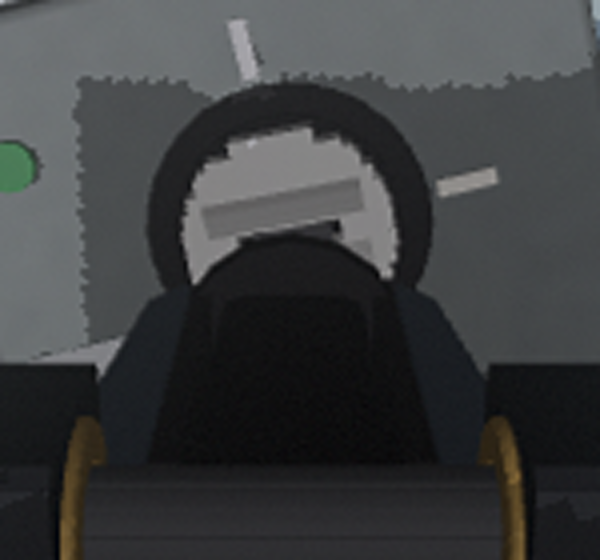

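Run:
```python
from h import *
f=np.load("pics/w6.npz"); cam={k:f[k] for k in("mtx","R","t")}
def ang(a,b,z):
    A,B=[back(cam,250+q[0]/4,150+q[1]/4,z=z) for q in(a,b)]; return np.degrees(np.arctan2(*(B-A)[[1,0]])), np.linalg.norm(B-A)
print("band top",ang((204,210),(358,180),77)); print("band bot",ang((208,238),(362,205),73)); print("slot edge",ang((245,242),(340,222),73))
print("offmark",ang((437,188),(497,175),60),"onmark",ang((249,79),(237,20),60))
```

```text
band top (np.float64(-103.45656596355215), np.float64(34.976253775663814))
band bot (np.float64(-102.28853647626701), np.float64(35.869598703852546))
slot edge (np.float64(-102.47102314154304), np.float64(22.156369958253848))
offmark (np.float64(-102.15550370234632), np.float64(14.426872498317136)) onmark (np.float64(-13.779744063296917), np.float64(13.766249346129786))
```

```bash
python3 -m creep '[{"translation":[0,0,0],"delta_rot":[0,0,0.06]},{"translation":[0,0,0],"delta_rot":[0,0,0.06]},{"translation":[0,0,0],"delta_rot":[0,0,0.06]},{"translation":[0,0,0],"delta_rot":[0,0,0]}]'  | tail -5
python3 -c "from h import *;st();jaw()"
python3 -m creep '[{"translation":[0,0,0.3],"delta_rot":[0,0,0]},{"translation":[0,0,0.6],"delta_rot":[0,0,0]},{"translation":[0,0,1.5],"delta_rot":[0,0,0]},{"translation":[0,0,2.0],"delta_rot":[0,0,0]},{"translation":[0,0,2.0],"delta_rot":[0,0,0]}]'  | tail -5
python3 -m creep '[{"translation":[0,0,1],"delta_rot":[0,0,0]},{"translation":[0,0,0],"delta_rot":[0,0,0]},{"translation":[0,0,0],"delta_rot":[0,0,0]}]'  | tail -5
python3 - <<'E'
from h import *
st();jaw();snap("wrist","w7"); p,d,c=snap("scene","s7")
f=cv2.resize(p[100:200,330:430,::-1],None,fx=4,fy=4,interpolation=cv2.INTER_CUBIC)
w=cv2.imread("pics/w7.png")[130:230,270:370]; w=cv2.resize(w,None,fx=4,fy=4)
cv2.imwrite("pics/w7z.png",np.hstack([f,w]))
E
```

```text
time_s: 11.3
ee_pos: [460.1, 196.5, 181.4]
ee_rot: [-76.8, 89.9, 88.8]
force: [-1.5, -0.2, -0.5]
gripper_width: 23.7
t 11.3 pos [460.1 196.5 181.4] rot [-76.79  89.9   88.75] F [-1.5 -0.2 -0.5] T [0.02 0.41 0.02] w 23.7 q [2.180e+01 1.370e+01 1.034e+02 1.000e-01 6.290e+01 1.262e+02]
TCP [460.1 196.5 181.4] jaw yaw -104.45 tool x [ 0.     0.002 -1.   ]
time_s: 11.72
ee_pos: [460.6, 196.1, 246.8]
ee_rot: [-134.2, 89.9, 31.2]
force: [0.6, 0.3, -0.5]
gripper_width: 23.8
time_s: 11.97
ee_pos: [460.3, 195.9, 255.7]
ee_rot: [-142.2, 89.9, 23.3]
force: [-0.1, 0.0, -1.1]
gripper_width: 23.9
t 11.97 pos [460.3 195.9 255.7] rot [-142.16   89.91   23.26] F [-0.1  0.  -1.1] T [ 0.01  0.01 -0.04] w 23.9 q [ 21.7  10.5  96.3   0.   73.1 126.3]
TCP [460.3 195.9 255.7] jaw yaw -104.58 tool x [ 0.001  0.001 -1.   ]
```

View pics/w7z.png

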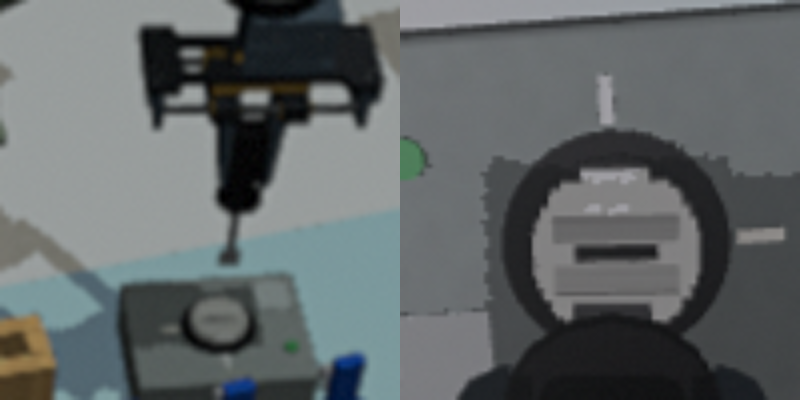

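The selector sits at its stop: the slot is parallel to the jaws at -104.6°. Now I'll return the driver.

```bash
python3 -m creep '[{"translation":[-0.15,-3.78,0],"delta_rot":[0,0,0.051]},{"translation":[-0.15,-3.78,0],"delta_rot":[0,0,0.051]},{"translation":[-0.15,-3.78,0],"delta_rot":[0,0,0.051]},{"translation":[-0.15,-3.78,0],"delta_rot":[0,0,0.051]},{"translation":[-0.15,-3.78,0],"delta_rot":[0,0,0.051]}]'  | tail -5
python3 -m creep '[{"translation":[0,0,-1.5],"delta_rot":[0,0,0]},{"translation":[0,0,-1.5],"delta_rot":[0,0,0]},{"translation":[0,0,0],"delta_rot":[0,0,0]},{"translation":[0,0,0],"delta_rot":[0,0,0]}]'  | tail -5
python3 - <<'E'
from h import *
st();jaw();snap("wrist","w8"); p,d,c=snap("scene","s8")
f=cv2.resize(p[110:210,280:380,::-1],None,fx=4,fy=4,interpolation=cv2.INTER_CUBIC)
w=cv2.imread("pics/w8.png")[130:230,270:370]; w=cv2.resize(w,None,fx=4,fy=4)
cv2.imwrite("pics/w8z.png",np.hstack([f,w]))
E
```

```text
time_s: 12.48
ee_pos: [451.6, 5.2, 254.3]
ee_rot: [1.1, 89.9, -178.6]
force: [0.8, -1.1, -0.9]
gripper_width: 24.1
time_s: 12.82
ee_pos: [451.7, 6.6, 224.2]
ee_rot: [-0.2, 89.8, 179.9]
force: [0.0, 0.1, -0.6]
gripper_width: 23.9
t 12.82 pos [451.7   6.6 224.2] rot [-1.6000e-01  8.9800e+01  1.7986e+02] F [ 0.   0.1 -0.6] T [ 0.07 -0.01  0.07] w 23.9 q [ -0.6   7.4 104.8  -0.   67.9  89.4]
TCP [451.7   6.6 224.2] jaw yaw -89.98 tool x [-0.003  0.    -1.   ]
```

View pics/w8z.png

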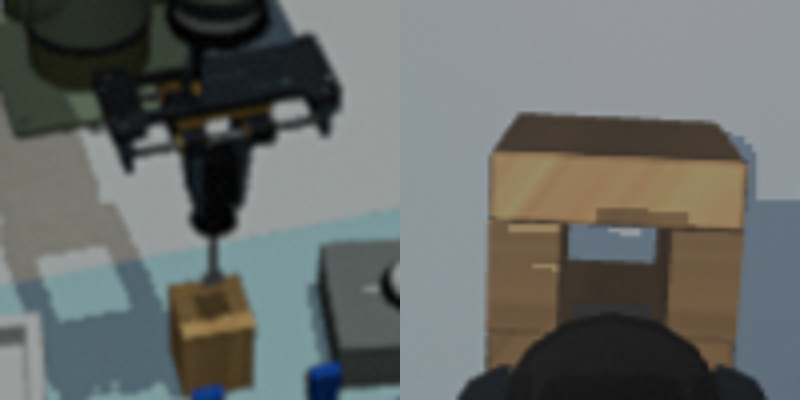

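```bash
python3 -m creep '[{"translation":[0.05,0,-1.5],"delta_rot":[0,0,0]},{"translation":[0.05,0,-1.5],"delta_rot":[0,0,0]},{"translation":[0,0,-1],"delta_rot":[0,0,0]},{"translation":[0,0,0],"delta_rot":[0,0,0]}]'  | tail -5
python3 -m creep '[{"translation":[0,0,-1.5],"delta_rot":[0,0,0]},{"translation":[0,0,-1.5],"delta_rot":[0,0,0]},{"translation":[0,0,-1.5],"delta_rot":[0,0,0]},{"translation":[0,0,-0.9],"delta_rot":[0,0,0]},{"translation":[0,0,0],"delta_rot":[0,0,0]}]'  | tail -5
python3 -c "from h import *;st();jaw()"
```

```text
time_s: 13.25
ee_pos: [452.7, 7.3, 184.3]
ee_rot: [1.5, 89.8, -178.4]
force: [-0.8, 0.4, -1.3]
gripper_width: 23.6
time_s: 13.67
ee_pos: [453.0, 7.0, 130.7]
ee_rot: [1.7, 89.9, -178.2]
force: [-0.4, -1.8, -0.5]
gripper_width: 23.9
t 13.67 pos [453.    7.  130.7] rot [   1.73   89.86 -178.19] F [-0.4 -1.8 -0.5] T [ 0.04 -0.01  0.02] w 23.9 q [ -0.6  12.8 113.2  -0.   54.2  89.4]
TCP [453.    7.  130.7] jaw yaw -89.92 tool x [-0.002 -0.    -1.   ]
```

```bash
python3 -m creep '[{"translation":[0,0,-0.2],"delta_rot":[0,0,0]},{"translation":[0,0,-0.2],"delta_rot":[0,0,0]},{"translation":[0,0,0],"delta_rot":[0,0,0]}]'  | tail -5
python3 -m creep '[{"translation":[0,0,-0.1],"delta_rot":[0,0,0]},{"translation":[0,0,0],"delta_rot":[0,0,0]}]'  | tail -5
```

```text
time_s: 13.92
ee_pos: [454.1, 6.7, 128.0]
ee_rot: [175.1, 89.9, -4.9]
force: [1.0, -0.1, -0.5]
gripper_width: 23.6
time_s: 14.08
ee_pos: [453.8, 6.7, 126.8]
ee_rot: [170.9, 90.0, -9.0]
force: [-0.3, 0.3, -0.8]
gripper_width: 23.8
```

```bash
python3 -m creep '[{"translation":[0,0,0],"delta_rot":[0,0,0]},{"translation":[0,0,0],"delta_rot":[0,0,0]},{"translation":[0,0,0],"delta_rot":[0,0,0]},{"translation":[0,0,0],"delta_rot":[0,0,0]},{"translation":[0,0,0],"delta_rot":[0,0,0]}]' 0.3  | tail -5
python3 -m creep '[{"translation":[0,0,2],"delta_rot":[0,0,0]},{"translation":[0,0,3],"delta_rot":[0,0,0]},{"translation":[0,0,4],"delta_rot":[0,0,0]},{"translation":[0,0,4],"delta_rot":[0,0,0]},{"translation":[0,0,4],"delta_rot":[0,0,0]}]'  | tail -5
python3 -m creep '[{"translation":[2,2,1],"delta_rot":[0,0,0]},{"translation":[2,2,0],"delta_rot":[0,0,0]},{"translation":[2,2,0],"delta_rot":[0,0,0]},{"translation":[0,0,0],"delta_rot":[0,0,0]},{"translation":[0,0,0],"delta_rot":[0,0,0]}]'  | tail -5
python3 - <<'E'
from h import *
st();jaw();snap("wrist","w9"); snap("top","t9")
E
```

```text
time_s: 14.5
ee_pos: [453.6, 6.7, 126.6]
ee_rot: [159.3, 90.0, -20.7]
force: [-0.2, 0.3, 0.8]
gripper_width: 54.2
time_s: 14.92
ee_pos: [453.0, 6.7, 298.3]
ee_rot: [20.5, 90.0, -159.4]
force: [1.7, -0.5, 0.5]
gripper_width: 59.4
time_s: 15.33
ee_pos: [513.9, 67.4, 305.8]
ee_rot: [17.0, 89.9, -162.8]
force: [-0.3, 0.5, -0.5]
gripper_width: 59.0
t 15.33 pos [513.9  67.4 305.8] rot [  17.05   89.92 -162.81] F [-0.3  0.5 -0.5] T [0.02 0.03 0.06] w 59.0 q [ 6.2 10.9 88.7 -0.  80.5 96.1]
TCP [513.9  67.4 305.8] jaw yaw -89.86 tool x [-0.001 -0.    -1.   ]
```

View pics/w9.png

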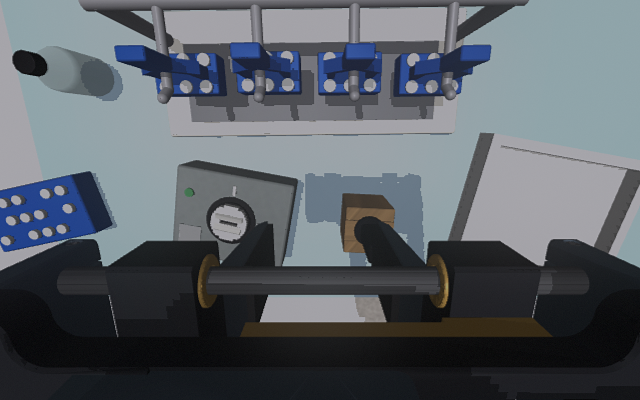

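View pics/t9.png

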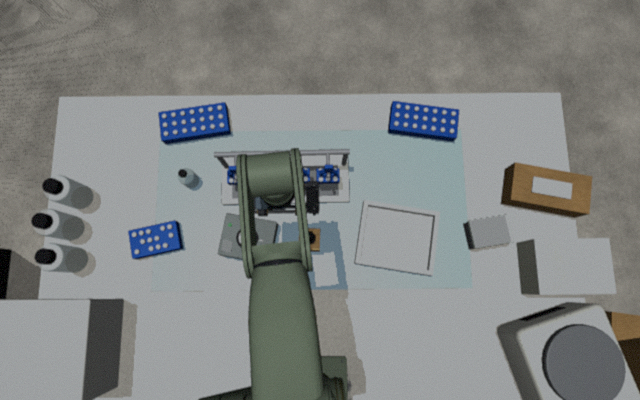

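The driver hangs in the holder at (370,225) in the wrist view, and the selector slot points at the off mark. In the top view the tray has shifted, from (394,227) to about (397,238). I'll re-measure the tray and the carriers.

```bash
cat >> h.py <<'E'
def tray(name):
    f=np.load(f"pics/{name}.npz"); return rects(f,(335,455,185,285),32,46,"tray "+name)
E
python3 - <<'E'
from h import *
tray("top0") if False else None
f0=dict(np.load("pics/top0.npz")); f0.update(optics.camera_params("top")); rects(f0,(335,455,185,285),32,46,"tray0")
tray("t9")
f=np.load("pics/w9.npz")
for r,n in [((110,200,35,80),"A"),((225,300,35,70),"B"),((312,385,35,72),"C"),((430,500,35,75),"D")]: rects(f,r,196,212,n)
rects(f,(70,540,0,16),150,165,"bar")
rects(f,(330,420,180,260),80,89,"holder");rects(f,(345,420,205,262),158,168,"handle")
E
```

```text
tray0 1252 z 39.7 c [ 491.4 -262.7] size [240.9 201.5] ang 80.2
tray t9 1255 z 39.6 c [ 455.9 -268.8] size [241.2 200.2] ang 80.3
A 636 z 203.8 c [641.5 218.4] size [12.  24.9] ang 0.2
B 586 z 204.3 c [643.7 128.9] size [12.5 24.5] ang 0.9
C 574 z 204.2 c [643.3  38.9] size [24.1 12.1] ang 89.9
D 604 z 204.0 c [642.2 -51. ] size [24.8 11.9] ang 89.3
bar 4006 z 154.8 c [689.3  84.5] size [ 12.4 400.3] ang 0.3
holder 1103 z 84.9 c [452.5   7.1] size [64. 64.] ang 87.7
handle 78 z 161.5 c [455.   17.4] size [21.2  3.8] ang 0.3
```

```bash
python3 -m creep '[{"translation":[2.57,-2.37,0],"delta_rot":[0,0,0]},{"translation":[2.57,-2.37,0],"delta_rot":[0,0,0]},{"translation":[2.57,-2.37,0],"delta_rot":[0,0,0]},{"translation":[2.57,-2.37,0],"delta_rot":[0,0,0]},{"translation":[2.56,-2.37,0],"delta_rot":[0,0,0]}]'  | tail -5
python3 -m creep '[{"translation":[0,0,-2],"delta_rot":[0,0,0]},{"translation":[0,0,-3],"delta_rot":[0,0,0]},{"translation":[0,0,-2.5],"delta_rot":[0,0,0]},{"translation":[0,0,0],"delta_rot":[0,0,0]},{"translation":[0,0,0],"delta_rot":[0,0,0]}]'  | tail -5
python3 -c "from h import *;st();jaw();snap('wrist','w10')"
```

```text
time_s: 15.85
ee_pos: [642.0, -53.9, 306.8]
ee_rot: [48.6, 90.0, -131.4]
force: [0.5, 0.6, 0.1]
gripper_width: 59.2
time_s: 16.27
ee_pos: [640.8, -52.5, 230.8]
ee_rot: [-1.2, 89.8, 178.8]
force: [-0.1, -0.8, 0.1]
gripper_width: 59.1
t 16.27 pos [640.8 -52.5 230.8] rot [ -1.24  89.83 178.75] F [-0.1 -0.8  0.1] T [ 0.05 -0.01  0.02] w 59.1 q [-5.7 24.5 79.6 -0.  76.  84.3]
TCP [640.8 -52.5 230.8] jaw yaw -90.01 tool x [-0.003  0.    -1.   ]
```

View pics/w10.png

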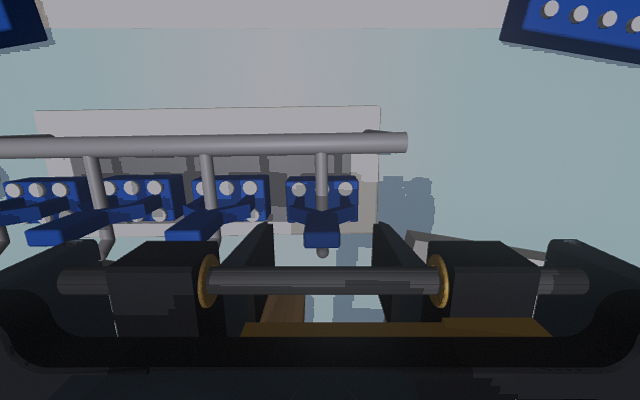

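Tab D, at (322,235), is centred between the fingers. I'll go down, grip and lift.

```bash
python3 -m creep '[{"translation":[0.05,0.05,-2],"delta_rot":[0,0,0]},{"translation":[0.05,0.05,-2],"delta_rot":[0,0,0]},{"translation":[0,0,-1.3],"delta_rot":[0,0,0]},{"translation":[0,0,0],"delta_rot":[0,0,0]},{"translation":[0,0,0],"delta_rot":[0,0,0]}]'  | tail -5
python3 -m creep '[{"translation":[0,0,0],"delta_rot":[0,0,0]},{"translation":[0,0,0],"delta_rot":[0,0,0]},{"translation":[0,0,0],"delta_rot":[0,0,0]},{"translation":[0,0,0],"delta_rot":[0,0,0]},{"translation":[0,0,0],"delta_rot":[0,0,0]}]' -1 30 | tail -5
python3 -m creep '[{"translation":[0,0,0],"delta_rot":[0,0,0]},{"translation":[0,0,0],"delta_rot":[0,0,0]},{"translation":[0,0,0],"delta_rot":[0,0,0]},{"translation":[0,0,0],"delta_rot":[0,0,0]}]' | tail -5
```

```text
time_s: 16.73
ee_pos: [643.7, -50.9, 180.3]
ee_rot: [171.6, 89.9, -8.4]
force: [-0.8, -0.4, -0.2]
gripper_width: 59.2
time_s: 17.15
ee_pos: [643.2, -50.8, 179.0]
ee_rot: [169.1, 90.0, -10.9]
force: [0.4, 0.2, 0.7]
gripper_width: 29.1
time_s: 17.48
ee_pos: [643.1, -51.4, 178.9]
ee_rot: [115.8, 89.9, -64.1]
force: [-0.7, -3.3, 2.4]
gripper_width: 23.7
```

```bash
python3 -m creep '[{"translation":[0,0,0.9],"delta_rot":[0,0,0]},{"translation":[0,0,0.9],"delta_rot":[0,0,0]},{"translation":[0,0,0.9],"delta_rot":[0,0,0]},{"translation":[0,0,0],"delta_rot":[0,0,0]},{"translation":[0,0,0],"delta_rot":[0,0,0]}]' | tail -5
python3 -m creep '[{"translation":[-0.5,0,0],"delta_rot":[0,0,0]},{"translation":[-1,0,0],"delta_rot":[0,0,0]},{"translation":[-1,0,0],"delta_rot":[0,0,0]},{"translation":[-1,0,0],"delta_rot":[0,0,0]},{"translation":[0,0,0],"delta_rot":[0,0,0]}]' | tail -5
python3 -m creep '[{"translation":[-1.3,0,0],"delta_rot":[0,0,0]},{"translation":[-1.5,0,0],"delta_rot":[0,0,0]},{"translation":[-1.5,0,0],"delta_rot":[0,0,0]},{"translation":[-1.5,0,0],"delta_rot":[0,0,0]},{"translation":[0,0,0],"delta_rot":[0,0,0]}]' | tail -5
python3 -c "from h import *;st();jaw();snap('wrist','w11')"
```

```text
time_s: 17.9
ee_pos: [643.4, -50.5, 206.4]
ee_rot: [-176.9, 89.9, 3.1]
force: [-0.1, 0.4, -1.1]
gripper_width: 23.7
time_s: 18.32
ee_pos: [605.5, -50.7, 205.2]
ee_rot: [-3.4, 89.8, 176.6]
force: [0.4, -0.7, -2.3]
gripper_width: 23.8
time_s: 18.73
ee_pos: [547.3, -50.7, 205.4]
ee_rot: [-3.0, 89.8, 177.0]
force: [-0.4, 0.5, -2.7]
gripper_width: 23.8
t 18.73 pos [547.3 -50.7 205.4] rot [ -3.03  89.84 177.  ] F [-0.4  0.5 -2.7] T [0.05 0.1  0.03] w 23.8 q [-6.5 17.  94.9 -0.  68.2 83.5]
TCP [547.3 -50.7 205.4] jaw yaw -89.96 tool x [-0.003  0.    -1.   ]
```

View pics/w11.png

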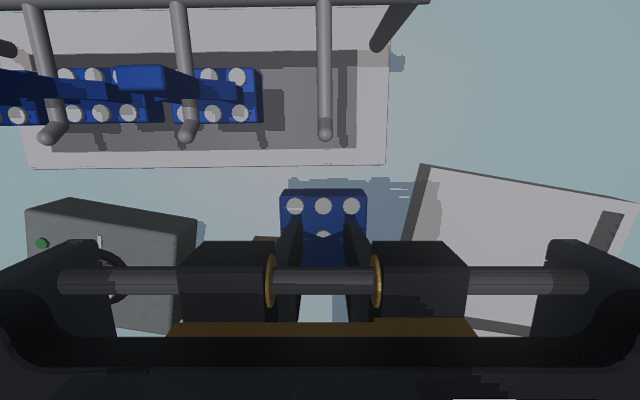

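```bash
python3 -m creep '[{"translation":[-0.5,-1,1.5],"delta_rot":[0,0,-0.034]},{"translation":[-1.5,-1.5,1.5],"delta_rot":[0,0,-0.034]},{"translation":[-1.5,-1.5,1.5],"delta_rot":[0,0,-0.034]},{"translation":[-1.5,-1.5,1.2],"delta_rot":[0,0,-0.034]},{"translation":[-1.5,-1.5,0],"delta_rot":[0,0,-0.034]}]' | tail -5
python3 -m creep '[{"translation":[-2,-1,0],"delta_rot":[0,0,0]},{"translation":[-2,0,0],"delta_rot":[0,0,0]},{"translation":[-1,0,0],"delta_rot":[0,0,0]},{"translation":[0,0,0],"delta_rot":[0,0,0]},{"translation":[0,0,0],"delta_rot":[0,0,0]}]' | tail -5
python3 -c "from h import *;st();jaw();snap('wrist','w12');snap('top','t12');tray('t12')"
```

```text
time_s: 19.2
ee_pos: [487.1, -121.9, 265.3]
ee_rot: [174.6, 89.6, -15.2]
force: [1.3, -0.4, -0.4]
gripper_width: 23.8
time_s: 19.62
ee_pos: [436.1, -130.9, 262.9]
ee_rot: [-179.7, 89.9, -9.4]
force: [0.5, 0.2, -2.3]
gripper_width: 23.8
t 19.62 pos [ 436.1 -130.9  262.9] rot [-179.74   89.87   -9.44] F [ 0.5  0.2 -2.3] T [-0.02 -0.01  0.04] w 23.8 q [-18.2   6.1 100.7   0.   73.1  81.5]
TCP [ 436.1 -130.9  262.9] jaw yaw -99.7 tool x [ 0.002 -0.    -1.   ]
tray t12 751 z 39.8 c [ 456.1 -268.6] size [241.  200.6] ang 80.3
```

View pics/w12.png

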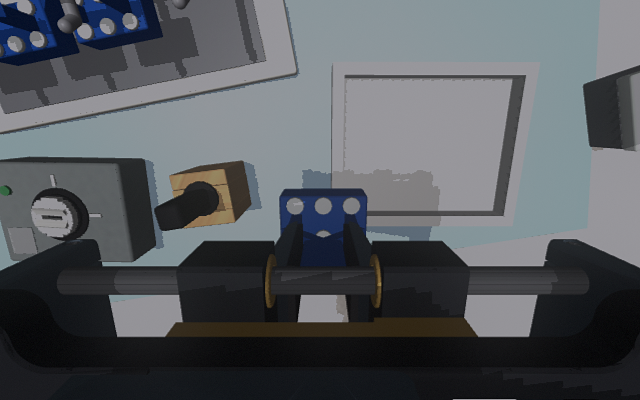

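Run:
```python
from h import *
f=np.load("pics/w12.npz")
r=rects(f,(320,560,55,240),34,45,"tray"); rects(f,(320,560,55,240),8,22,"floor")
a=np.radians(r[2]-90); 
for dx,dy in[(-44,-50),(-44,50),(44,-50),(44,50)]: print(dx,dy,np.array(r[0])+dx*np.array([np.cos(a),np.sin(a)])+dy*np.array([-np.sin(a),np.cos(a)]))
```

```text
tray 7772 z 39.9 c [ 459.  -267.3] size [241.  199.3] ang 80.2
floor 21353 z 14.3 c [ 459.9 -260.5] size [227.1 173. ] ang 80.3
-44 -50 [ 407.1278416  -309.09031885]
-44 50 [ 424.15076499 -210.5498699 ]
44 -50 [ 493.84343667 -324.07049143]
44 50 [ 510.86636006 -225.53004248]
```

```bash
python3 -m creep '[{"translation":[-0.58,-3.56,0],"delta_rot":[0,0,0]},{"translation":[-0.58,-3.56,0],"delta_rot":[0,0,0]},{"translation":[-0.58,-3.56,0],"delta_rot":[0,0,0]},{"translation":[-0.58,-3.56,0],"delta_rot":[0,0,0]},{"translation":[-0.58,-3.56,0],"delta_rot":[0,0,0]}]' | tail -5
python3 -m creep '[{"translation":[0,0,-2],"delta_rot":[0,0,0]},{"translation":[0,0,-3],"delta_rot":[0,0,0]},{"translation":[0,0,-3],"delta_rot":[0,0,0]},{"translation":[0,0,-1],"delta_rot":[0,0,0]},{"translation":[0,0,0],"delta_rot":[0,0,0]}]' | tail -5
python3 -c "from h import *;st();jaw();snap('wrist','w13');snap('scene','s13')"
```

```text
time_s: 20.13
ee_pos: [406.9, -310.6, 262.3]
ee_rot: [166.2, 90.0, -23.4]
force: [0.3, -0.1, -1.9]
gripper_width: 24.0
time_s: 20.55
ee_pos: [405.4, -307.8, 169.7]
ee_rot: [-29.0, 89.6, 141.3]
force: [-0.3, 0.4, -1.7]
gripper_width: 24.0
t 20.55 pos [ 405.4 -307.8  169.7] rot [-29.    89.64 141.34] F [-0.3  0.4 -1.7] T [0.04 0.03 0.02] w 24.0 q [-38.5  15.3 103.1   0.   62.1  61.2]
TCP [ 405.4 -307.8  169.7] jaw yaw -99.66 tool x [-0.005  0.004 -1.   ]
```

View pics/w13.png

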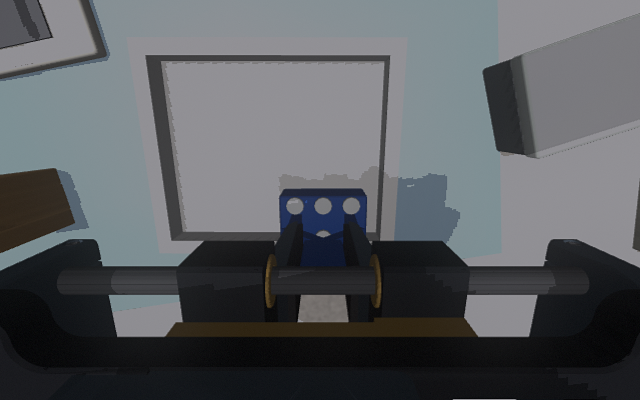

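```bash
python3 -m creep '[{"translation":[0.05,-0.05,-1.5],"delta_rot":[0,0,0]},{"translation":[0,0,-1.5],"delta_rot":[0,0,0]},{"translation":[0,0,-1.2],"delta_rot":[0,0,0]},{"translation":[0,0,-0.5],"delta_rot":[0,0,0]},{"translation":[0,0,0],"delta_rot":[0,0,0]}]' | tail -5
python3 -m creep '[{"translation":[0,0,-0.2],"delta_rot":[0,0,0]},{"translation":[0,0,-0.2],"delta_rot":[0,0,0]},{"translation":[0,0,0],"delta_rot":[0,0,0]}]' | tail -5
```

```text
time_s: 21.07
ee_pos: [407.2, -309.5, 126.1]
ee_rot: [148.0, 89.9, -41.6]
force: [-0.0, 0.1, -1.8]
gripper_width: 23.8
time_s: 21.32
ee_pos: [406.9, -309.6, 122.2]
ee_rot: [148.3, 89.9, -41.4]
force: [-0.2, -1.1, -2.4]
gripper_width: 23.6
```

```bash
python3 -m creep '[{"translation":[0,0,-0.15],"delta_rot":[0,0,0]},{"translation":[0,0,-0.15],"delta_rot":[0,0,0]},{"translation":[0,0,0],"delta_rot":[0,0,0]}]' | tail -5
python3 -m creep '[{"translation":[0,0,-0.1],"delta_rot":[0,0,0]},{"translation":[0,0,0],"delta_rot":[0,0,0]}]' | tail -5
python3 -m creep '[{"translation":[0,0,-0.1],"delta_rot":[0,0,0]},{"translation":[0,0,0],"delta_rot":[0,0,0]}]' | tail -5
```

```text
time_s: 21.57
ee_pos: [406.4, -309.3, 118.4]
ee_rot: [10.5, 90.0, -179.2]
force: [0.8, -0.0, -2.3]
gripper_width: 23.6
time_s: 21.73
ee_pos: [406.5, -309.4, 118.0]
ee_rot: [136.2, 90.0, -53.5]
force: [-0.7, 0.3, 3.2]
gripper_width: 23.8
time_s: 21.9
ee_pos: [406.6, -309.4, 118.0]
ee_rot: [145.6, 90.0, -44.1]
force: [-2.0, 2.7, 10.2]
gripper_width: 23.5
```

```bash
python3 -m creep '[{"translation":[0,0,0.15],"delta_rot":[0,0,0]},{"translation":[0,0,0],"delta_rot":[0,0,0]}]' | tail -5
python3 -m creep '[{"translation":[0,0,0],"delta_rot":[0,0,0]},{"translation":[0,0,0],"delta_rot":[0,0,0]},{"translation":[0,0,0],"delta_rot":[0,0,0]},{"translation":[0,0,0],"delta_rot":[0,0,0]},{"translation":[0,0,0],"delta_rot":[0,0,0]}]' 0.2  | tail -5
python3 -m creep '[{"translation":[0,0,1],"delta_rot":[0,0,0]},{"translation":[0,0,2],"delta_rot":[0,0,0]},{"translation":[0,0,4],"delta_rot":[0,0,0]},{"translation":[0,0,4],"delta_rot":[0,0,0]},{"translation":[0,0,4],"delta_rot":[0,0,0]}]'  | tail -5
python3 -c "from h import *;st();snap('wrist','w14');snap('scene','s14')"
```

```text
time_s: 22.07
ee_pos: [406.7, -309.4, 118.2]
ee_rot: [148.3, 89.9, -41.4]
force: [0.3, -0.4, -1.4]
gripper_width: 24.1
time_s: 22.48
ee_pos: [406.5, -309.3, 117.9]
ee_rot: [115.8, 90.0, -73.9]
force: [0.2, -0.7, -0.9]
gripper_width: 53.4
time_s: 22.9
ee_pos: [406.1, -309.0, 270.3]
ee_rot: [47.6, 90.0, -142.1]
force: [1.4, -1.1, -0.8]
gripper_width: 54.8
t 22.9 pos [ 406.1 -309.   270.3] rot [  47.57   90.   -142.13] F [ 1.4 -1.1 -0.8] T [-0.02 -0.01  0.02] w 54.8 q [-38.6  11.   93.6  -0.   75.4  61.1]
```

View pics/w14.png

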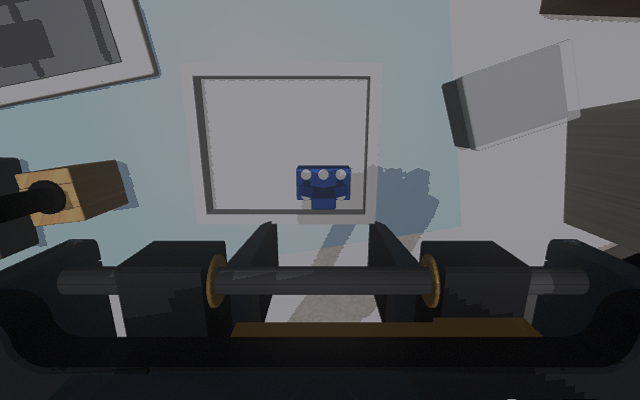

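Carrier D stands in its corner of the tray, at (323,185). Next is carrier C.

```bash
python3 -m creep '[{"translation":[2.15,3.17,0],"delta_rot":[0,0,0.0154]},{"translation":[2.15,3.17,0],"delta_rot":[0,0,0.0154]},{"translation":[2.15,3.17,0],"delta_rot":[0,0,0.0154]},{"translation":[2.15,3.17,0],"delta_rot":[0,0,0.0154]},{"translation":[2.15,3.17,0],"delta_rot":[0,0,0.0154]}]'  | head -2
python3 -m creep '[{"translation":[2.15,3.17,0],"delta_rot":[0,0,0.0154]},{"translation":[2.15,3.17,0],"delta_rot":[0,0,0.0154]},{"translation":[2.15,3.17,0],"delta_rot":[0,0,0.0154]},{"translation":[2.15,3.17,0],"delta_rot":[0,0,0.0154]},{"translation":[2.15,3.17,0],"delta_rot":[0,0,0.0154]}]'  | head -2
python3 -m creep '[{"translation":[2.15,3.17,0],"delta_rot":[0,0,0.0154]},{"translation":[0,0,-2],"delta_rot":[0,0,0]},{"translation":[0,0,-1],"delta_rot":[0,0,0]},{"translation":[0,0,0],"delta_rot":[0,0,0]},{"translation":[0,0,0],"delta_rot":[0,0,0]}]'  | tail -5
python3 - <<'E'
from h import *
st();jaw();snap('wrist','w15'); f=np.load("pics/w15.npz")
rects(f,(285,360,200,262),196,215,"C")
E
```

```text
time_s: 23.42
ee_pos: [514.4, -149.2, 268.1]
time_s: 23.83
ee_pos: [622.0, 9.5, 268.0]
time_s: 24.25
ee_pos: [642.0, 38.6, 237.3]
ee_rot: [13.3, 89.9, -166.7]
force: [-0.0, -0.6, 0.3]
gripper_width: 54.7
t 24.25 pos [642.   38.6 237.3] rot [  13.31   89.85 -166.74] F [-0.  -0.6  0.3] T [-0.   -0.03  0.01] w 54.7 q [ 2.4 24.3 79.  -0.  76.8 92.5]
TCP [642.   38.6 237.3] jaw yaw -90.04 tool x [-0.003 -0.001 -1.   ]
C 708 z 204.0 c [643.9  38.9] size [23.8 12.3] ang 89.6
```

View pics/w15.png

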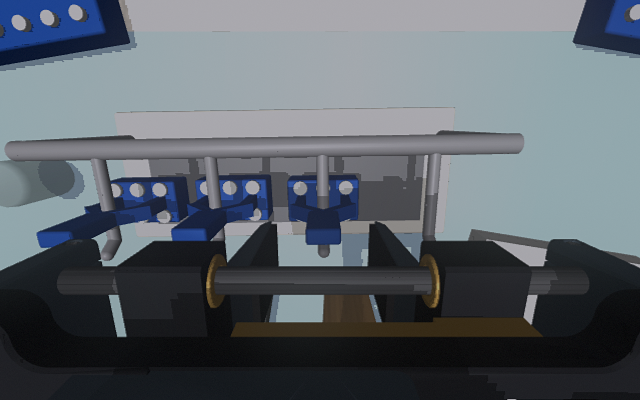

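```bash
python3 -m creep '[{"translation":[0.05,0,-2],"delta_rot":[0,0,0]},{"translation":[0.05,0,-2.5],"delta_rot":[0,0,0]},{"translation":[0,0,-1.4],"delta_rot":[0,0,0]},{"translation":[0,0,0],"delta_rot":[0,0,0]},{"translation":[0,0,0],"delta_rot":[0,0,0]}]'  | tail -5
python3 -m creep '[{"translation":[0,0,0],"delta_rot":[0,0,0]},{"translation":[0,0,0],"delta_rot":[0,0,0]},{"translation":[0,0,0],"delta_rot":[0,0,0]},{"translation":[0,0,0],"delta_rot":[0,0,0]},{"translation":[0,0,0],"delta_rot":[0,0,0]}]' -1 30 | tail -5
python3 -m creep '[{"translation":[0,0,0],"delta_rot":[0,0,0]},{"translation":[0,0,0],"delta_rot":[0,0,0]},{"translation":[0,0,0],"delta_rot":[0,0,0]},{"translation":[0,0,0],"delta_rot":[0,0,0]}]' | tail -5
```

```text
time_s: 24.72
ee_pos: [643.9, 38.5, 179.8]
ee_rot: [164.8, 90.0, -15.3]
force: [-0.8, -0.5, 1.3]
gripper_width: 54.8
time_s: 25.13
ee_pos: [644.2, 39.0, 179.7]
ee_rot: [139.1, 89.9, -40.9]
force: [-0.4, -4.0, 1.9]
gripper_width: 24.5
time_s: 25.47
ee_pos: [644.2, 38.7, 179.7]
ee_rot: [125.8, 89.9, -54.2]
force: [-0.7, -3.8, 5.1]
gripper_width: 23.7
```

```bash
python3 -m creep '[{"translation":[0,0,0.9],"delta_rot":[0,0,0]},{"translation":[0,0,0.9],"delta_rot":[0,0,0]},{"translation":[0,0,0.8],"delta_rot":[0,0,0]},{"translation":[0,0,0],"delta_rot":[0,0,0]},{"translation":[0,0,0],"delta_rot":[0,0,0]}]' | tail -5
python3 -m creep '[{"translation":[-0.5,0,0],"delta_rot":[0,0,0]},{"translation":[-1,0,0],"delta_rot":[0,0,0]},{"translation":[-1,0,0],"delta_rot":[0,0,0]},{"translation":[-1,0,0],"delta_rot":[0,0,0]},{"translation":[0,0,0],"delta_rot":[0,0,0]}]' | tail -5
python3 -m creep '[{"translation":[-1.3,0,0],"delta_rot":[0,0,0]},{"translation":[-1.5,0,0],"delta_rot":[0,0,0]},{"translation":[-1.5,0,0],"delta_rot":[0,0,0]},{"translation":[-1.5,0,0],"delta_rot":[0,0,0]},{"translation":[0,0,0],"delta_rot":[0,0,0]}]' | tail -5
python3 -m creep '[{"translation":[0,-0.5,1.5],"delta_rot":[0,0,0]},{"translation":[0,-1,1.8],"delta_rot":[0,0,0]},{"translation":[0,-1,1.8],"delta_rot":[0,0,0]},{"translation":[0,-1,1.2],"delta_rot":[0,0,0]},{"translation":[0,0,0],"delta_rot":[0,0,0]}]' | tail -5
```

```text
time_s: 25.88
ee_pos: [644.3, 39.9, 205.6]
ee_rot: [-156.8, 89.9, 23.3]
force: [-0.8, -0.2, -1.7]
gripper_width: 23.8
time_s: 26.3
ee_pos: [606.5, 39.5, 204.6]
ee_rot: [1.6, 89.8, -178.4]
force: [0.0, -0.9, -0.8]
gripper_width: 23.8
time_s: 26.72
ee_pos: [548.3, 39.5, 204.9]
ee_rot: [0.9, 89.8, -179.1]
force: [-0.2, 0.2, -2.2]
gripper_width: 23.8
time_s: 27.13
ee_pos: [553.4, 3.0, 270.9]
ee_rot: [170.5, 89.6, -9.6]
force: [0.9, 0.3, -1.5]
gripper_width: 23.9
```

```bash
python3 -m creep '[{"translation":[-1,-3,0],"delta_rot":[0,0,-0.0243]},{"translation":[-1.8,-3.1,0],"delta_rot":[0,0,-0.0243]},{"translation":[-1.8,-3.1,0],"delta_rot":[0,0,-0.0243]},{"translation":[-1.8,-3.1,0],"delta_rot":[0,0,-0.0243]},{"translation":[-2.1,-3.1,0],"delta_rot":[0,0,-0.0243]}]' | head -2
python3 -m creep '[{"translation":[-2.1,-3.1,0],"delta_rot":[0,0,-0.0243]},{"translation":[-2.1,-3,0],"delta_rot":[0,0,-0.0243]},{"translation":[0,0,0],"delta_rot":[0,0,0]},{"translation":[0,0,0],"delta_rot":[0,0,0]}]' | tail -5
python3 - <<'E'
from h import *
st();jaw();snap('wrist','w16');snap('top','t16')
f=np.load("pics/w16.npz"); rects(f,(150,560,55,230),34,45,"tray")
E
```

```text
time_s: 27.55
ee_pos: [465.8, -150.4, 267.0]
time_s: 27.88
ee_pos: [423.5, -211.5, 267.3]
ee_rot: [-73.0, 90.0, 97.1]
force: [-0.2, 0.1, -1.9]
gripper_width: 23.8
t 27.88 pos [ 423.5 -211.5  267.3] rot [-73.    89.95  97.06] F [-0.2  0.1 -1.9] T [ 0.08 -0.   -0.01] w 23.8 q [-28.    7.7  98.1   0.   74.2  72. ]
TCP [ 423.5 -211.5  267.3] jaw yaw -99.94 tool x [-0.     0.001 -1.   ]
tray 8590 z 40.2 c [ 461.5 -249.9] size [500.9 200.5] ang 80.1
```

View pics/w16.png

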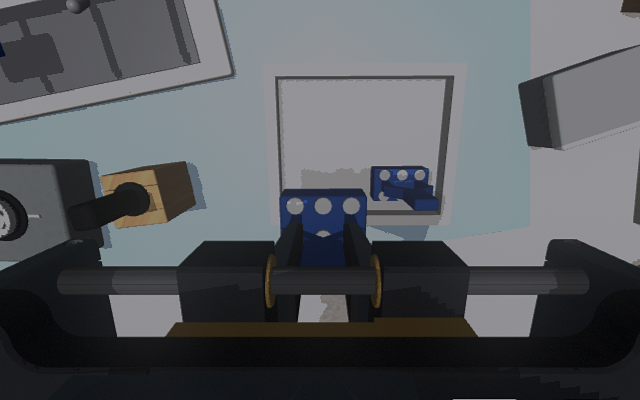

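```bash
python3 - <<'E'
from h import *
f=np.load("pics/w16.npz"); rects(f,(255,470,55,236),36,44,"tray"); rects(f,(360,440,180,215),136,150,"Dtab")
E
python3 -m creep '[{"translation":[0,0,-3],"delta_rot":[0,0,0]},{"translation":[0,0,-4],"delta_rot":[0,0,0]},{"translation":[0,0,-3],"delta_rot":[0,0,0]},{"translation":[0,0,-2],"delta_rot":[0,0,0]},{"translation":[0,0,-1],"delta_rot":[0,0,0]}]' | tail -5
python3 -m creep '[{"translation":[0.05,0.05,-0.9],"delta_rot":[0,0,0]},{"translation":[0,0,0],"delta_rot":[0,0,0]},{"translation":[0,0,0],"delta_rot":[0,0,0]}]' | tail -5
```

```text
tray 7473 z 40.2 c [ 458.8 -267.1] size [240.9 200.5] ang 80.3
Dtab 356 z 143.1 c [ 406.7 -308.4] size [24.2 12.6] ang 79.7
time_s: 28.4
ee_pos: [423.2, -208.1, 134.6]
ee_rot: [-22.2, 89.7, 148.2]
force: [-0.2, 0.7, -1.2]
gripper_width: 23.7
time_s: 28.65
ee_pos: [425.3, -209.4, 129.0]
ee_rot: [-139.4, 90.0, 31.0]
force: [-0.1, -0.1, -1.5]
gripper_width: 24.0
```

Tray and carrier D (tab at 406.7, -308.4, z 143) are as expected. I'll lower C the last 10 mm.

```bash
python3 -m creep '[{"translation":[0,0,-0.3],"delta_rot":[0,0,0]},{"translation":[0,0,-0.3],"delta_rot":[0,0,0]},{"translation":[0,0,-0.2],"delta_rot":[0,0,0]},{"translation":[0,0,0],"delta_rot":[0,0,0]}]' | tail -5
python3 -m creep '[{"translation":[0,0,-0.1],"delta_rot":[0,0,0]},{"translation":[0,0,0],"delta_rot":[0,0,0]}]' | tail -5
python3 -m creep '[{"translation":[0,0,-0.1],"delta_rot":[0,0,0]},{"translation":[0,0,0],"delta_rot":[0,0,0]}]' | tail -5
```

```text
time_s: 28.98
ee_pos: [424.4, -210.1, 120.9]
ee_rot: [114.1, 90.0, -75.6]
force: [0.6, -0.3, -1.9]
gripper_width: 23.9
time_s: 29.15
ee_pos: [424.5, -210.2, 120.1]
ee_rot: [151.0, 90.0, -38.8]
force: [-0.0, 0.0, -1.3]
gripper_width: 23.6
time_s: 29.32
ee_pos: [424.4, -210.1, 118.9]
ee_rot: [61.6, 90.0, -128.1]
force: [-0.2, 0.0, -0.9]
gripper_width: 23.9
```

```bash
python3 -m creep '[{"translation":[0,0,-0.07],"delta_rot":[0,0,0]},{"translation":[0,0,0],"delta_rot":[0,0,0]}]' | tail -5
python3 -m creep '[{"translation":[0,0,0],"delta_rot":[0,0,0]},{"translation":[0,0,0],"delta_rot":[0,0,0]},{"translation":[0,0,0],"delta_rot":[0,0,0]},{"translation":[0,0,0],"delta_rot":[0,0,0]},{"translation":[0,0,0],"delta_rot":[0,0,0]}]' 0.2  | tail -5
python3 -m creep '[{"translation":[0,0,1],"delta_rot":[0,0,0]},{"translation":[0,0,2],"delta_rot":[0,0,0]},{"translation":[0,0,4],"delta_rot":[0,0,0]},{"translation":[0,0,4],"delta_rot":[0,0,0]},{"translation":[0,0,4],"delta_rot":[0,0,0]}]'  | tail -5
python3 -c "from h import *;st();snap('wrist','w17')"
```

```text
time_s: 29.48
ee_pos: [424.5, -210.2, 118.9]
ee_rot: [135.2, 90.0, -54.6]
force: [-1.2, -0.3, 3.7]
gripper_width: 23.7
time_s: 29.9
ee_pos: [424.5, -210.1, 118.2]
ee_rot: [49.9, 90.0, -139.9]
force: [-0.3, -0.2, 0.0]
gripper_width: 52.9
time_s: 30.32
ee_pos: [424.0, -209.8, 269.8]
ee_rot: [-13.4, 90.0, 156.8]
force: [1.3, -0.3, 0.5]
gripper_width: 54.4
t 30.32 pos [ 424.  -209.8  269.8] rot [-13.44  89.95 156.83] F [ 1.3 -0.3  0.5] T [ 0.   -0.    0.01] w 54.4 q [-27.7   7.6  97.9  -0.   74.6  72. ]
```

View pics/w17.png

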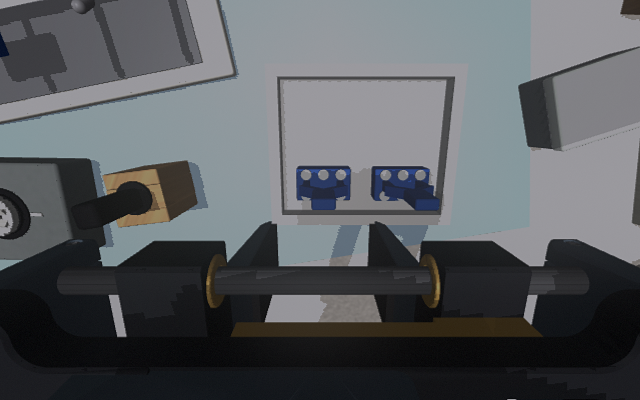

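Two carriers are standing, at (323,185) and (402,183). Next is carrier B.

```bash
python3 -m creep '[{"translation":[2.19,3.39,0],"delta_rot":[0,0,0.017]},{"translation":[2.19,3.39,0],"delta_rot":[0,0,0.017]},{"translation":[2.19,3.39,0],"delta_rot":[0,0,0.017]},{"translation":[2.19,3.39,0],"delta_rot":[0,0,0.017]},{"translation":[2.19,3.39,0],"delta_rot":[0,0,0.017]}]'  | head -2
python3 -m creep '[{"translation":[2.19,3.39,0],"delta_rot":[0,0,0.017]},{"translation":[2.19,3.39,0],"delta_rot":[0,0,0.017]},{"translation":[2.19,3.39,0],"delta_rot":[0,0,0.017]},{"translation":[2.19,3.39,0],"delta_rot":[0,0,0.017]},{"translation":[2.19,3.39,0],"delta_rot":[0,0,0.017]}]'  | head -2
python3 -m creep '[{"translation":[0,0,-2],"delta_rot":[0,0,0]},{"translation":[0,0,-1],"delta_rot":[0,0,0]},{"translation":[0,0,0],"delta_rot":[0,0,0]},{"translation":[0,0,0],"delta_rot":[0,0,0]}]'  | tail -5
python3 - <<'E'
from h import *
st();jaw();snap('wrist','w18'); f=np.load("pics/w18.npz")
rects(f,(285,360,200,262),196,215,"B")
E
```

```text
time_s: 30.78
ee_pos: [534.7, -38.9, 268.1]
time_s: 31.2
ee_pos: [644.2, 130.9, 267.8]
time_s: 31.53
ee_pos: [642.6, 128.0, 237.3]
ee_rot: [18.4, 89.8, -161.7]
force: [1.2, -0.2, 0.5]
gripper_width: 54.8
t 31.53 pos [642.6 128.  237.3] rot [  18.36   89.84 -161.68] F [ 1.2 -0.2  0.5] T [ 0.01 -0.02  0.04] w 54.8 q [ 10.3  25.5  77.1  -0.   77.6 100.3]
TCP [642.6 128.  237.3] jaw yaw -90.05 tool x [-0.003 -0.001 -1.   ]
B 693 z 204.0 c [644.3 129. ] size [23.9 12.1] ang 89.3
```

View pics/w18.png

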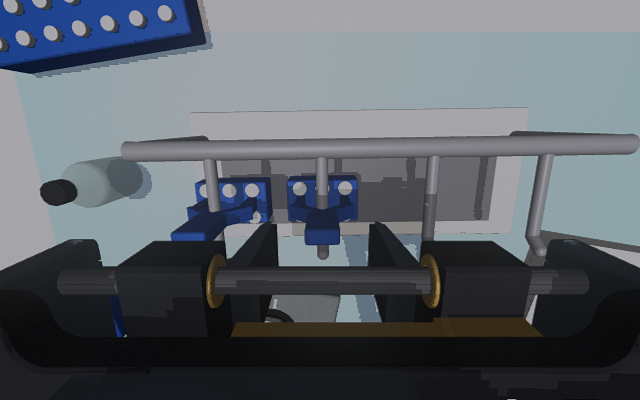

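```bash
python3 -m creep '[{"translation":[0.05,0.05,-2],"delta_rot":[0,0,0]},{"translation":[0.05,0,-2.5],"delta_rot":[0,0,0]},{"translation":[0,0,-1.4],"delta_rot":[0,0,0]},{"translation":[0,0,0],"delta_rot":[0,0,0]},{"translation":[0,0,0],"delta_rot":[0,0,0]}]'  | tail -5
python3 -m creep '[{"translation":[0,0,0],"delta_rot":[0,0,0]},{"translation":[0,0,0],"delta_rot":[0,0,0]},{"translation":[0,0,0],"delta_rot":[0,0,0]},{"translation":[0,0,0],"delta_rot":[0,0,0]},{"translation":[0,0,0],"delta_rot":[0,0,0]}]' -1 30 | tail -5
python3 -m creep '[{"translation":[0,0,0],"delta_rot":[0,0,0]},{"translation":[0,0,0],"delta_rot":[0,0,0]},{"translation":[0,0,0],"delta_rot":[0,0,0]},{"translation":[0,0,0],"delta_rot":[0,0,0]}]' | tail -5
python3 -m creep '[{"translation":[0,0,0.9],"delta_rot":[0,0,0]},{"translation":[0,0,0.9],"delta_rot":[0,0,0]},{"translation":[0,0,0.8],"delta_rot":[0,0,0]},{"translation":[0,0,0],"delta_rot":[0,0,0]},{"translation":[0,0,0],"delta_rot":[0,0,0]}]' | tail -5
```

```text
time_s: 32.0
ee_pos: [644.5, 128.5, 180.1]
ee_rot: [174.0, 90.0, -6.1]
force: [0.1, 0.2, 0.5]
gripper_width: 54.8
time_s: 32.42
ee_pos: [644.7, 129.1, 180.0]
ee_rot: [141.4, 89.9, -38.6]
force: [-0.5, -4.5, 2.5]
gripper_width: 24.0
time_s: 32.75
ee_pos: [644.7, 128.7, 179.9]
ee_rot: [126.7, 89.9, -53.3]
force: [-0.7, -4.6, 4.3]
gripper_width: 23.7
time_s: 33.17
ee_pos: [644.8, 129.9, 205.9]
ee_rot: [-151.3, 89.9, 28.7]
force: [-0.7, -0.4, -3.0]
gripper_width: 24.1
```

```bash
python3 -m creep '[{"translation":[-0.5,0,0],"delta_rot":[0,0,0]},{"translation":[-1,0,0],"delta_rot":[0,0,0]},{"translation":[-1,0,0],"delta_rot":[0,0,0]},{"translation":[-1,0,0],"delta_rot":[0,0,0]},{"translation":[0,0,0],"delta_rot":[0,0,0]}]' | tail -5
python3 -m creep '[{"translation":[-1.3,0,0],"delta_rot":[0,0,0]},{"translation":[-1.5,0,0],"delta_rot":[0,0,0]},{"translation":[-1.5,0,0],"delta_rot":[0,0,0]},{"translation":[-1.5,0,0],"delta_rot":[0,0,0]},{"translation":[0,0,0],"delta_rot":[0,0,0]}]' | tail -5
python3 -m creep '[{"translation":[0,-0.5,1.5],"delta_rot":[0,0,0]},{"translation":[0,-1,2],"delta_rot":[0,0,0]},{"translation":[0,-1,2],"delta_rot":[0,0,0]},{"translation":[0,-1.5,1.5],"delta_rot":[0,0,0]},{"translation":[0,-2,0],"delta_rot":[0,0,0]}]' | tail -5
python3 -m creep '[{"translation":[0,-3,0],"delta_rot":[0,0,0]},{"translation":[0,-3,0],"delta_rot":[0,0,0]},{"translation":[0,-3,0],"delta_rot":[0,0,0]},{"translation":[0,-3,0],"delta_rot":[0,0,0]},{"translation":[0,-3,0],"delta_rot":[0,0,0]}]' | tail -5
python3 -c "from h import *;st();jaw()"
```

```text
time_s: 33.58
ee_pos: [607.0, 129.4, 204.9]
ee_rot: [5.4, 89.8, -174.6]
force: [0.6, 0.4, -1.7]
gripper_width: 24.0
time_s: 34.0
ee_pos: [548.9, 129.3, 205.3]
ee_rot: [7.0, 89.8, -172.9]
force: [-1.0, 0.3, -3.0]
gripper_width: 23.5
time_s: 34.42
ee_pos: [554.3, 69.8, 279.1]
ee_rot: [-171.4, 89.5, 8.7]
force: [0.3, 0.0, -1.7]
gripper_width: 24.2
time_s: 34.83
ee_pos: [552.3, -82.3, 275.4]
ee_rot: [162.7, 89.9, -17.3]
force: [0.5, -0.2, -2.8]
gripper_width: 23.8
t 34.83 pos [552.3 -82.3 275.4] rot [162.69  89.92 -17.3 ] F [ 0.5 -0.2 -2.8] T [-0.02  0.02 -0.05] w 23.8 q [-9.6 15.3 87.1 -0.  77.5 80.3]
TCP [552.3 -82.3 275.4] jaw yaw -89.99 tool x [ 0.001 -0.    -1.   ]
```

```bash
python3 -m creep '[{"translation":[-0.83,-3.47,0],"delta_rot":[0,0,-0.0243]},{"translation":[-0.83,-3.47,0],"delta_rot":[0,0,-0.0243]},{"translation":[-0.83,-3.47,0],"delta_rot":[0,0,-0.0243]},{"translation":[-0.83,-3.47,0],"delta_rot":[0,0,-0.0243]},{"translation":[-0.83,-3.47,0],"delta_rot":[0,0,-0.0243]}]' | head -2
python3 -m creep '[{"translation":[-0.83,-3.47,0],"delta_rot":[0,0,-0.0243]},{"translation":[-0.83,-3.47,0],"delta_rot":[0,0,-0.0243]},{"translation":[0,0,0],"delta_rot":[0,0,0]},{"translation":[0,0,0],"delta_rot":[0,0,0]}]' | tail -5
python3 - <<'E'
from h import *
st();jaw();snap('wrist','w19');snap('top','t19'); tray('t19')
E
```

```text
time_s: 35.25
ee_pos: [510.1, -256.3, 275.4]
time_s: 35.58
ee_pos: [493.4, -325.6, 274.8]
ee_rot: [-167.8, 90.0, 2.2]
force: [-0.1, 1.1, -1.4]
gripper_width: 23.7
t 35.58 pos [ 493.4 -325.6  274.8] rot [-167.83   89.98    2.24] F [-0.1  1.1 -1.4] T [ 0.07  0.   -0.01] w 23.7 q [-34.5  18.4  82.8   0.   78.8  65.4]
TCP [ 493.4 -325.6  274.8] jaw yaw -99.93 tool x [ 0.  0. -1.]
tray t19 826 z 40.3 c [ 456.7 -267.9] size [239.1 201.3] ang 80.2
```

View pics/w19.png

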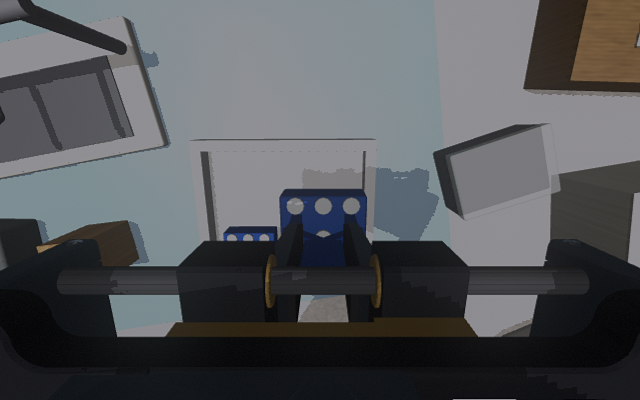

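View pics/t19.png

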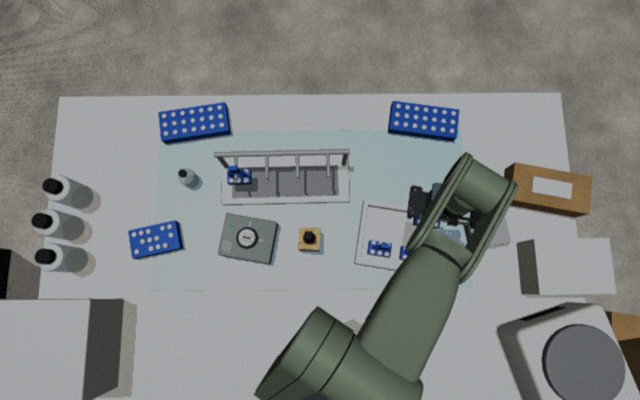

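```bash
python3 -m creep '[{"translation":[0,0.1,-3],"delta_rot":[0,0,0]},{"translation":[0,0,-4],"delta_rot":[0,0,0]},{"translation":[0,0,-4],"delta_rot":[0,0,0]},{"translation":[0,0,-2.5],"delta_rot":[0,0,0]},{"translation":[0,0,-1],"delta_rot":[0,0,0]}]' | tail -5
python3 -m creep '[{"translation":[0,0,-0.3],"delta_rot":[0,0,0]},{"translation":[0,0,0],"delta_rot":[0,0,0]},{"translation":[0,0,0],"delta_rot":[0,0,0]}]' | tail -5
python3 -m creep '[{"translation":[0,0,-0.3],"delta_rot":[0,0,0]},{"translation":[0,0,-0.3],"delta_rot":[0,0,0]},{"translation":[0,0,0],"delta_rot":[0,0,0]}]' | tail -5
```

```text
time_s: 36.1
ee_pos: [491.8, -319.4, 126.1]
ee_rot: [-26.3, 89.5, 144.1]
force: [0.5, -0.4, -1.6]
gripper_width: 23.8
time_s: 36.35
ee_pos: [495.0, -322.9, 129.3]
ee_rot: [155.8, 89.8, -33.9]
force: [1.3, 0.2, -2.0]
gripper_width: 23.9
time_s: 36.6
ee_pos: [493.5, -322.6, 121.7]
ee_rot: [149.9, 89.9, -39.8]
force: [-0.1, -0.1, -2.0]
gripper_width: 23.6
```

```bash
python3 -m creep '[{"translation":[0,0,-0.15],"delta_rot":[0,0,0]},{"translation":[0,0,0],"delta_rot":[0,0,0]},{"translation":[0,0,0],"delta_rot":[0,0,0]}]' | tail -5
python3 -m creep '[{"translation":[0,0,-0.1],"delta_rot":[0,0,0]},{"translation":[0,0,0],"delta_rot":[0,0,0]}]' | tail -5
python3 -m creep '[{"translation":[0,0,-0.07],"delta_rot":[0,0,0]},{"translation":[0,0,0],"delta_rot":[0,0,0]}]' | tail -5
```

```text
time_s: 36.85
ee_pos: [493.3, -322.6, 119.9]
ee_rot: [134.1, 90.0, -55.6]
force: [-0.3, -0.3, -1.8]
gripper_width: 23.8
time_s: 37.02
ee_pos: [493.6, -322.7, 119.2]
ee_rot: [145.1, 90.0, -44.7]
force: [-0.5, 0.1, 1.0]
gripper_width: 23.6
time_s: 37.18
ee_pos: [493.6, -322.8, 119.2]
ee_rot: [147.6, 89.9, -42.1]
force: [-1.2, 0.1, 4.5]
gripper_width: 23.8
```

```bash
python3 -m creep '[{"translation":[0,0,0],"delta_rot":[0,0,0]},{"translation":[0,0,0],"delta_rot":[0,0,0]},{"translation":[0,0,0],"delta_rot":[0,0,0]},{"translation":[0,0,0],"delta_rot":[0,0,0]},{"translation":[0,0,0],"delta_rot":[0,0,0]}]' 0.2  | tail -5
python3 -m creep '[{"translation":[0,0,1],"delta_rot":[0,0,0]},{"translation":[0,0,2],"delta_rot":[0,0,0]},{"translation":[0,0,4],"delta_rot":[0,0,0]},{"translation":[0,0,4],"delta_rot":[0,0,0]},{"translation":[0,0,4],"delta_rot":[0,0,0]}]'  | tail -5
python3 -m creep '[{"translation":[1.06,3.86,0],"delta_rot":[0,0,0.0121]},{"translation":[1.06,3.86,0],"delta_rot":[0,0,0.0121]},{"translation":[1.06,3.86,0],"delta_rot":[0,0,0.0121]},{"translation":[1.06,3.86,0],"delta_rot":[0,0,0.0121]},{"translation":[1.06,3.86,0],"delta_rot":[0,0,0.0121]}]'  | tail -5
python3 -m creep '[{"translation":[1.06,3.86,0],"delta_rot":[0,0,0.0121]},{"translation":[1.06,3.86,0],"delta_rot":[0,0,0.0121]},{"translation":[1.06,3.86,0],"delta_rot":[0,0,0.0121]},{"translation":[1.06,3.86,0],"delta_rot":[0,0,0.0121]},{"translation":[1.06,3.86,0],"delta_rot":[0,0,0.0121]}]'  | tail -5
python3 -m creep '[{"translation":[1.06,3.86,0],"delta_rot":[0,0,0.0121]},{"translation":[1.06,3.86,0],"delta_rot":[0,0,0.0121]},{"translation":[1.06,3.86,0],"delta_rot":[0,0,0.0121]},{"translation":[1.06,3.86,0],"delta_rot":[0,0,0.0121]},{"translation":[0,0,0],"delta_rot":[0,0,0]}]'  | tail -5
python3 -m creep '[{"translation":[0,0,-2],"delta_rot":[0,0,0]},{"translation":[0,0,-1],"delta_rot":[0,0,0]},{"translation":[0,0,0],"delta_rot":[0,0,0]},{"translation":[0,0,0],"delta_rot":[0,0,0]}]'  | tail -5
python3 - <<'E'
from h import *
st();jaw();snap('wrist','w20'); f=np.load("pics/w20.npz")
rects(f,(285,360,200,262),196,215,"A")
E
```

```text
time_s: 37.6
ee_pos: [493.4, -322.5, 117.9]
ee_rot: [-9.7, 90.0, 160.6]
force: [-0.4, -0.7, -0.2]
gripper_width: 53.4
time_s: 38.02
ee_pos: [493.0, -322.2, 270.3]
ee_rot: [18.2, 90.0, -171.6]
force: [1.8, -1.6, -0.1]
gripper_width: 54.8
time_s: 38.43
ee_pos: [546.5, -127.8, 269.1]
ee_rot: [171.5, 89.9, -14.7]
force: [0.4, -0.8, -0.4]
gripper_width: 54.7
time_s: 38.85
ee_pos: [599.5, 65.5, 269.1]
ee_rot: [178.9, 89.9, -3.9]
force: [0.7, 0.5, -0.8]
gripper_width: 54.7
time_s: 39.27
ee_pos: [642.6, 225.2, 267.6]
ee_rot: [-101.7, 89.8, 78.7]
force: [0.5, -1.3, -0.3]
gripper_width: 54.7
time_s: 39.6
ee_pos: [641.4, 217.1, 237.8]
ee_rot: [22.5, 89.9, -157.5]
force: [-0.0, 0.1, -0.1]
gripper_width: 54.9
t 39.6 pos [641.4 217.1 237.8] rot [  22.54   89.9  -157.54] F [-0.   0.1 -0.1] T [ 0.06 -0.02 -0.01] w 54.9 q [ 17.7  27.5  73.7  -0.   78.9 107.8]
TCP [641.4 217.1 237.8] jaw yaw -90.08 tool x [-0.002 -0.001 -1.   ]
A 691 z 203.9 c [642.4 218.9] size [23.8 12.1] ang 89.4
```

View pics/w20.png

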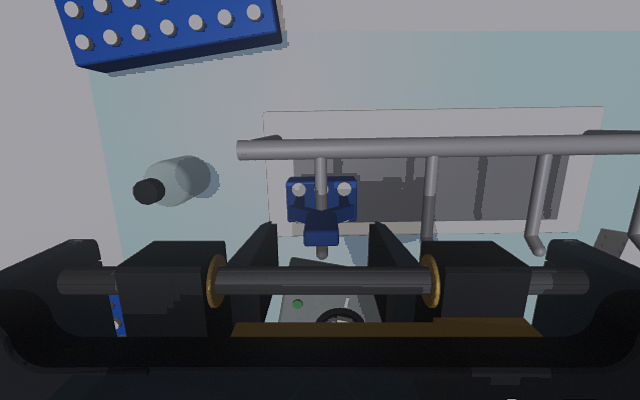

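```bash
python3 -m creep '[{"translation":[0.05,0.1,-2],"delta_rot":[0,0,0]},{"translation":[0.05,0,-2.5],"delta_rot":[0,0,0]},{"translation":[0,0,-1.4],"delta_rot":[0,0,0]},{"translation":[0,0,0],"delta_rot":[0,0,0]},{"translation":[0,0,0],"delta_rot":[0,0,0]}]'  | tail -5
python3 -m creep '[{"translation":[0,0,0],"delta_rot":[0,0,0]},{"translation":[0,0,0],"delta_rot":[0,0,0]},{"translation":[0,0,0],"delta_rot":[0,0,0]},{"translation":[0,0,0],"delta_rot":[0,0,0]},{"translation":[0,0,0],"delta_rot":[0,0,0]}]' -1 30 | tail -5
python3 -m creep '[{"translation":[0,0,0],"delta_rot":[0,0,0]},{"translation":[0,0,0],"delta_rot":[0,0,0]},{"translation":[0,0,0],"delta_rot":[0,0,0]},{"translation":[0,0,0],"delta_rot":[0,0,0]}]' | tail -5
python3 -m creep '[{"translation":[0,0,0.9],"delta_rot":[0,0,0]},{"translation":[0,0,0.9],"delta_rot":[0,0,0]},{"translation":[0,0,0.8],"delta_rot":[0,0,0]},{"translation":[0,0,0],"delta_rot":[0,0,0]},{"translation":[0,0,0],"delta_rot":[0,0,0]}]' | tail -5
```

```text
time_s: 40.07
ee_pos: [643.0, 218.4, 179.7]
ee_rot: [-179.1, 90.0, 0.8]
force: [0.9, 0.8, 1.2]
gripper_width: 54.9
time_s: 40.48
ee_pos: [643.0, 218.8, 179.8]
ee_rot: [166.0, 89.9, -14.1]
force: [-1.2, -5.2, 4.0]
gripper_width: 24.3
time_s: 40.82
ee_pos: [643.0, 218.5, 179.7]
ee_rot: [141.4, 89.9, -38.7]
force: [-1.5, -2.2, 4.2]
gripper_width: 23.8
time_s: 41.23
ee_pos: [643.1, 219.3, 205.8]
ee_rot: [-153.9, 89.9, 26.0]
force: [-0.2, 0.3, -2.1]
gripper_width: 23.7
```

```bash
python3 -m creep '[{"translation":[-0.5,0,0],"delta_rot":[0,0,0]},{"translation":[-1,0,0],"delta_rot":[0,0,0]},{"translation":[-1,0,0],"delta_rot":[0,0,0]},{"translation":[-1,0,0],"delta_rot":[0,0,0]},{"translation":[0,0,0],"delta_rot":[0,0,0]}]' | tail -5
python3 -m creep '[{"translation":[-1.3,0,0],"delta_rot":[0,0,0]},{"translation":[-1.5,0,0],"delta_rot":[0,0,0]},{"translation":[-1.5,0,0],"delta_rot":[0,0,0]},{"translation":[-1.5,0,0],"delta_rot":[0,0,0]},{"translation":[0,0,0],"delta_rot":[0,0,0]}]' | tail -5
python3 -m creep '[{"translation":[0,-0.5,1.5],"delta_rot":[0,0,0]},{"translation":[0,-1,2],"delta_rot":[0,0,0]},{"translation":[0,-1,2],"delta_rot":[0,0,0]},{"translation":[0,-1.5,1.5],"delta_rot":[0,0,0]},{"translation":[0,-2,0],"delta_rot":[0,0,0]}]' | tail -5
python3 -m creep '[{"translation":[0,-3,0],"delta_rot":[0,0,0]},{"translation":[0,-3.4,0],"delta_rot":[0,0,0]},{"translation":[0,-3.4,0],"delta_rot":[0,0,0]},{"translation":[0,-3.4,0],"delta_rot":[0,0,0]},{"translation":[0,-3.4,0],"delta_rot":[0,0,0]}]' | tail -5
python3 -m creep '[{"translation":[0,-3.4,0],"delta_rot":[0,0,0]},{"translation":[0,-2,0],"delta_rot":[0,0,0]},{"translation":[0,-2,0],"delta_rot":[0,0,0]},{"translation":[0,0,0],"delta_rot":[0,0,0]},{"translation":[0,0,0],"delta_rot":[0,0,0]}]' | tail -5
python3 -c "from h import *;st();jaw();snap('top','t21');tray('t21')"
```

```text
time_s: 41.65
ee_pos: [605.4, 218.9, 204.8]
ee_rot: [11.0, 89.8, -169.0]
force: [-0.1, -0.9, -2.5]
gripper_width: 23.5
time_s: 42.07
ee_pos: [547.2, 218.8, 205.1]
ee_rot: [10.8, 89.9, -169.2]
force: [-0.8, 0.4, -2.1]
gripper_width: 23.5
time_s: 42.48
ee_pos: [552.4, 159.6, 278.9]
ee_rot: [-163.6, 89.5, 16.5]
force: [0.2, -0.1, -2.0]
gripper_width: 24.1
time_s: 42.9
ee_pos: [550.4, -8.9, 275.2]
ee_rot: [163.5, 89.9, -16.6]
force: [-0.3, -0.4, -2.5]
gripper_width: 23.9
time_s: 43.32
ee_pos: [550.3, -82.1, 275.0]
ee_rot: [-157.5, 90.0, 22.3]
force: [-0.5, 0.5, -1.5]
gripper_width: 23.7
t 43.32 pos [550.3 -82.1 275. ] rot [-157.51   89.97   22.33] F [-0.5  0.5 -1.5] T [0.06 0.03 0.02] w 23.7 q [-9.7 15.1 87.4  0.  77.5 80.5]
TCP [550.3 -82.1 275. ] jaw yaw -90.16 tool x [ 0.  0. -1.]
tray t21 1304 z 40.4 c [ 456.1 -269.1] size [241.8 201. ] ang 80.2
```

```bash
python3 -m creep '[{"translation":[-0.98,-3.58,0],"delta_rot":[0,0,-0.0425]},{"translation":[-0.98,-3.58,0],"delta_rot":[0,0,-0.0425]},{"translation":[-0.98,-3.58,0],"delta_rot":[0,0,-0.0425]},{"translation":[-0.98,-3.58,0],"delta_rot":[0,0,-0.0425]},{"translation":[0,0,0],"delta_rot":[0,0,0]}]' | tail -5
python3 -m creep '[{"translation":[0,0,-2],"delta_rot":[0,0,0]},{"translation":[0,0,0],"delta_rot":[0,0,0]},{"translation":[0,0,0],"delta_rot":[0,0,0]}]' | tail -5
python3 - <<'E'
from h import *
st();jaw();snap('wrist','w22')
E
```

```text
time_s: 43.78
ee_pos: [509.5, -229.0, 275.0]
ee_rot: [90.9, 89.8, -99.2]
force: [0.5, -0.1, -1.4]
gripper_width: 23.6
time_s: 44.03
ee_pos: [510.4, -223.1, 254.3]
ee_rot: [-19.4, 89.8, 150.9]
force: [-0.4, -0.0, -2.1]
gripper_width: 23.8
t 44.03 pos [ 510.4 -223.1  254.3] rot [-19.42  89.85 150.89] F [-0.4 -0.  -2.1] T [ 0.03 -0.04  0.06] w 23.8 q [-24.8  15.9  89.3   0.   75.   74.9]
TCP [ 510.4 -223.1  254.3] jaw yaw -99.7 tool x [-0.002  0.001 -1.   ]
```

View pics/w22.png

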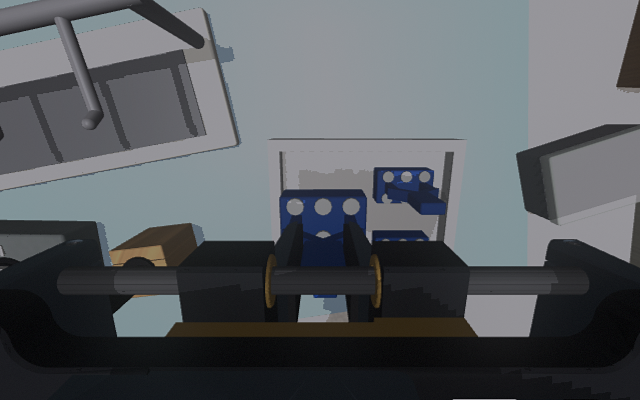

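```bash
python3 -m creep '[{"translation":[0.05,-0.1,-3],"delta_rot":[0,0,0]},{"translation":[0,0,-4],"delta_rot":[0,0,0]},{"translation":[0,0,-3],"delta_rot":[0,0,0]},{"translation":[0,0,-1.7],"delta_rot":[0,0,0]},{"translation":[0,0,-0.8],"delta_rot":[0,0,0]}]' | tail -5
python3 -m creep '[{"translation":[0,0,0],"delta_rot":[0,0,0]},{"translation":[0,0,0],"delta_rot":[0,0,0]},{"translation":[0,0,0],"delta_rot":[0,0,0]}]' | tail -5
python3 -m creep '[{"translation":[0,0,-0.3],"delta_rot":[0,0,0]},{"translation":[0,0,-0.3],"delta_rot":[0,0,0]},{"translation":[0,0,0],"delta_rot":[0,0,0]}]' | tail -5
```

```text
time_s: 44.5
ee_pos: [510.4, -223.9, 128.0]
ee_rot: [-15.3, 89.8, 155.1]
force: [0.3, 0.2, -1.6]
gripper_width: 23.9
time_s: 44.75
ee_pos: [512.6, -225.6, 132.1]
ee_rot: [163.9, 89.8, -25.9]
force: [-1.2, -0.0, -1.3]
gripper_width: 23.9
time_s: 45.0
ee_pos: [511.0, -225.3, 124.2]
ee_rot: [139.6, 90.0, -50.2]
force: [-0.5, -0.4, -2.9]
gripper_width: 24.1
```

```bash
python3 -m creep '[{"translation":[0,0,-0.2],"delta_rot":[0,0,0]},{"translation":[0,0,-0.15],"delta_rot":[0,0,0]},{"translation":[0,0,0],"delta_rot":[0,0,0]}]' | tail -5
python3 -m creep '[{"translation":[0,0,-0.1],"delta_rot":[0,0,0]},{"translation":[0,0,0],"delta_rot":[0,0,0]}]' | tail -5
python3 -m creep '[{"translation":[0,0,-0.1],"delta_rot":[0,0,0]},{"translation":[0,0,0],"delta_rot":[0,0,0]}]' | tail -5
```

```text
time_s: 45.25
ee_pos: [510.8, -225.2, 120.2]
ee_rot: [-6.4, 90.0, 163.8]
force: [-0.1, 0.2, -2.1]
gripper_width: 23.6
time_s: 45.42
ee_pos: [511.0, -225.3, 119.4]
ee_rot: [-0.1, 90.0, 170.1]
force: [1.1, 0.4, -1.5]
gripper_width: 23.9
time_s: 45.58
ee_pos: [511.2, -225.4, 119.0]
ee_rot: [144.1, 90.0, -45.6]
force: [0.1, 0.6, 0.5]
gripper_width: 23.8
```

```bash
python3 -m creep '[{"translation":[0,0,-0.04],"delta_rot":[0,0,0]},{"translation":[0,0,0],"delta_rot":[0,0,0]}]' | tail -5
python3 -m creep '[{"translation":[0,0,0],"delta_rot":[0,0,0]},{"translation":[0,0,0],"delta_rot":[0,0,0]},{"translation":[0,0,0],"delta_rot":[0,0,0]},{"translation":[0,0,0],"delta_rot":[0,0,0]},{"translation":[0,0,0],"delta_rot":[0,0,0]}]' 0.2  | tail -5
python3 -m creep '[{"translation":[0,0,1],"delta_rot":[0,0,0]},{"translation":[0,0,2],"delta_rot":[0,0,0]},{"translation":[0,0,4],"delta_rot":[0,0,0]},{"translation":[0,0,4],"delta_rot":[0,0,0]},{"translation":[0,0,4],"delta_rot":[0,0,0]}]'  | tail -5
python3 -m creep '[{"translation":[-2,2.5,1],"delta_rot":[0,0,0]},{"translation":[-2.5,2.5,1],"delta_rot":[0,0,0]},{"translation":[-2.5,2.5,1],"delta_rot":[0,0,0]},{"translation":[-2.5,2.5,1],"delta_rot":[0,0,0]},{"translation":[-2.5,2.5,1],"delta_rot":[0,0,0]}]'  | tail -5
python3 -m creep '[{"translation":[-1,1,0],"delta_rot":[0,0,0]},{"translation":[0,0,0],"delta_rot":[0,0,0]},{"translation":[0,0,0],"delta_rot":[0,0,0]}]'  | tail -5
python3 - <<'E'
from h import *
st();jaw();snap('wrist','w23');snap('top','t23');snap('scene','s23');tray('t23')
E
```

```text
time_s: 45.75
ee_pos: [511.2, -225.5, 119.0]
ee_rot: [152.0, 89.9, -37.7]
force: [-2.0, 0.7, 5.5]
gripper_width: 23.8
time_s: 46.17
ee_pos: [511.1, -225.3, 118.0]
ee_rot: [0.8, 90.0, 171.0]
force: [-0.0, 0.2, 0.1]
gripper_width: 53.5
time_s: 46.58
ee_pos: [510.7, -225.1, 270.4]
ee_rot: [14.5, 90.0, -175.2]
force: [1.2, 0.1, -0.1]
gripper_width: 54.9
time_s: 47.0
ee_pos: [389.6, -99.3, 319.3]
ee_rot: [-179.0, 90.0, -8.8]
force: [-0.0, -0.4, 0.7]
gripper_width: 54.6
time_s: 47.25
ee_pos: [381.2, -90.3, 318.8]
ee_rot: [162.7, 89.9, -27.0]
force: [-0.1, -0.4, 0.9]
gripper_width: 54.7
t 47.25 pos [381.2 -90.3 318.8] rot [162.73  89.86 -26.99] F [-0.1 -0.4  0.9] T [ 0.02  0.   -0.03] w 54.7 q [-15.   -1.6 100.8  -0.   80.7  84.7]
TCP [381.2 -90.3 318.8] jaw yaw -99.72 tool x [ 0.002 -0.001 -1.   ]
tray t23 1282 z 40.4 c [ 456.2 -268.7] size [241.  200.9] ang 80.2
```

View pics/w23.png

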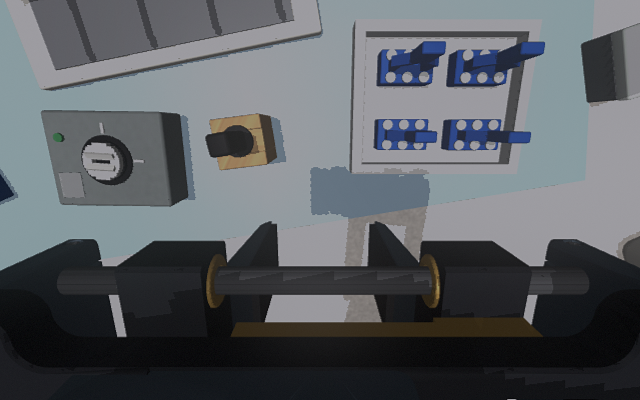

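View pics/t23.png

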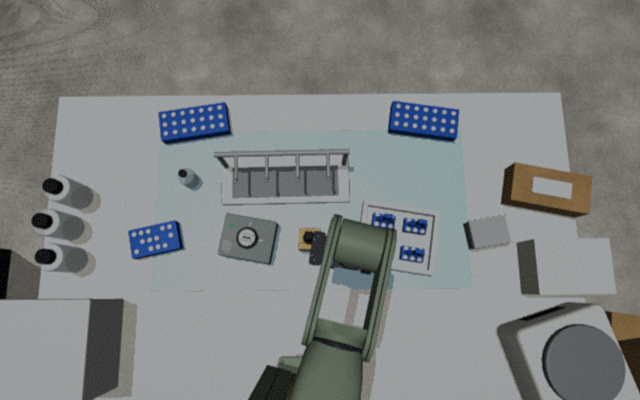

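View pics/s23.png

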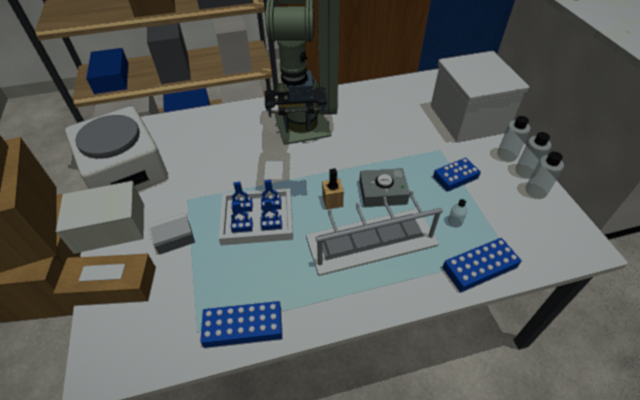

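All four carriers stand in the tray at (360–545, 20–170) in the wrist view. The slot points at its off mark and the driver hangs in its holder. I'll check the numbers before handing in.

Run:
```python
from h import *
f=np.load("pics/w23.npz"); 
t=rects(f,(345,550,10,185),36,44,"tray"); a=np.radians(t[2]-90)
E=np.array([[np.cos(a),np.sin(a)],[-np.sin(a),np.cos(a)]])
for r in [(405,450,35,70),(495,555,35,72),(405,445,120,150),(500,535,125,150)]:
    q=rects(f,r,136,150,"tab"); print("  in tray",(E@(np.array(q[0])-t[0])).round(1))
rects(f,(195,285,105,175),80,89,"holder"); rects(f,(200,260,115,165),155,170,"handle top"); rects(f,(200,290,105,175),88.5,94,"collar")
slot(f,(90,115,150,172),th=70)
# bystanders vs start
f0=dict(np.load("pics/top0.npz")); f0.update(optics.camera_params("top")); f1=np.load("pics/t23.npz")
for n,r,z in[("bottle",(165,210,155,195),(90,125)),("rack",(120,190,210,265),(35,60)),("tip",(455,515,205,255),(50,80))]:
    rects(f0,r,*z,n+"0"); rects(f1,r,*z,n+"1")
```

```text
tray 8163 z 40.6 c [ 459.3 -267.6] size [241.6 200.1] ang 80.3
tab 370 z 143.3 c [ 509.8 -224.1] size [24.  12.1] ang 79.7
  in tray [42.5 51.4]
tab 381 z 143.2 c [ 492.5 -321.5] size [24.5 12.2] ang 78.3
  in tray [ 41.8 -47.6]
tab 277 z 143.6 c [ 424.  -209.2] size [24.3 11.9] ang 81.1
  in tray [-44.6  51.7]
tab 282 z 143.4 c [ 406.6 -308. ] size [24.3 10.7] ang 80.8
  in tray [-45.2 -48.7]
holder 1569 z 85.0 c [452.1   6.6] size [64.2 64.1] ang 87.3
handle top 564 z 162.3 c [453.8   6.5] size [23.9 24. ] ang 0.7
collar 316 z 91.1 c [454.2   2.7] size [39.  31.2] ang 2.7
slot n 49 centroid [458.9 200.3] yaw 77.8 ((458.40789794921875, 200.9037322998047), (21.870479583740234, 4.039052486419678), 80.26539611816406) px [101.30612245 161.08163265]
bottle0 68 z 107.1 c [647.7 386.3] size [25.2 21.8] ang 45.7
bottle1 66 z 106.9 c [648.4 386.9] size [24.4 23.2] ang 22.8
rack0 1328 z 40.7 c [456.5 485. ] size [ 89.8 151.4] ang 11.7
rack1 1332 z 40.8 c [456.7 484.7] size [ 90.3 150.6] ang 12.6
tip0 1176 z 66.8 c [ 468.3 -548.1] size [ 87.7 123.4] ang 9.0
tip1 1172 z 66.9 c [ 468.2 -549. ] size [ 87. 126.] ang 8.8
```

```bash
python3 -c "
from workcell import env
print(env.job_done())"
```

```text
the job is handed in; nothing more can be done
None
```

The job is handed in at about 47 s of the 210 s allowed; no verdict is reported. I turned the selector to its stop with the screwdriver and hung the screwdriver back in its holder. Only then did I lift all four carriers off their pegs and lower each one into the foam tray until it touched the floor.

My last camera checks before handing in all agreed with the task:
- **Selector:** the slot points along the off mark, at about 1.60 rad (stop at 1.62). The measured torque never rose clearly at the stop, so I judged the stop from the slot's direction in the pictures.
- **Screwdriver:** it hangs within about 2 mm of the holder's centre, with its handle top 162 mm above the bench, as expected when the collar rests on the block.
- **Carriers:** all four stand at roughly ±44 mm and ±50 mm from the tray's centre. Their tab tops are at 143 mm (144 expected), which fits standing upright on the inner floor.
- **Bystanders:** the bottle, tube rack and tip box are within 1 mm of where they started.

The tray was knocked about 36 mm aside while I was turning the selector. I re-measured it before placing any carrier. The top and wrist cameras differ by about 3 mm, and I used the wrist camera for the moves.

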